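Set out the spice-grinding place

ROBOT

A 6-joint arm with a two-finger parallel gripper is mounted at the origin on the work surface. World frame = base frame: x ahead of the robot, y to its left, z up, the work surface at z = 0. Lengths are in m, angles in rad, forces in N, time in s.
With the tool pointing down it reaches from about 0.375 to 0.9 m from the base axis. Payload 3.1 kg.
Tool frame: the origin (TCP) lies midway between the tips of the shut fingers; the grasp point (between the pads) lies 19 mm behind it; x points along the fingers, z is the direction in which the jaws open and shut, and the axes are right-handed (so a half turn about x gives the same grasp; the last joint's range is limited). The gripper opens to 87 mm and grips with 3 to 60 N. Pads are 19 mm wide; open, the fingers measure 117 mm over their backs; the gripper's body (75 mm by 190 mm) begins 51 mm behind the grasp point.
Start: joints at [1.145, 0.527, 1.433, -0, 1.181, -0.178], TCP at [0.153, 0.606, 0.223] pointing down, gripper open.
Joint ranges: [-3.08, 3.08], [-0.75, 2.2], [0.22, 2.44], [-1.43, 4.57], [0, 2.65], [-2.85, 2.85]. Speed limits (rad/s): [2.79, 2.79, 3.14, 3.14, 3.14, 3.14].

INTERFACE

Orientations are given as a unit quaternion [x, y, z, w].
In Python, from rig import robot, optics, workorder gives the robot as it stands.
- The arm moves only by the tool arm_command, never from a script. Its argument "plan" is a list of rows, each a list of 7 numbers: the shift along the tool's x, y, z in cm, then the turn, a rotation vector about the tool's x, y, z in rad, then the finger opening in cm, from 0 to 8.7. In form: [[x, y, z, ax, ay, az, gripper], ...]. A call has 1 to 12 rows; each row shifts and turns the pose as measured when the row begins, along the tool's axes as they then stand; what a row does not reach is not made up. A row lasts 1/8 s, in which the tool goes at most 62.5 mm and 10.7 degrees, less where a joint would pass 70% of its speed; a pose out of reach is approached as far as the arm can. A call with a gripper value outside its range is refused whole. The fingers move at their own pace and stop on an object; "grip_force" is the grip in N (left out, the last holds). Time passes only in rows, so rows that do not move let the fingers close. It gives the time, the measured TCP pose, the force and the opening at its end, in the units of the state.
- robot.get_obs(): the state, without advancing time (a new reading comes with each control period).
- optics.camera(name): name is "scene" or "top"; returns (picture, depth): 420x560x3 uint8, blue, green, red; 420x560 float32, m along the optical axis (not along the pixel's ray), 0 where there is no reading.
- optics.camera_info(name): a dict with "mtx" (3x3 intrinsics, pixels), "k1" (the pictures are not rectified: a ray, as slopes to the right and down, at radius r is drawn at 1 + k1 r^2 times it, then the intrinsics apply), "position" and "rotation" of the camera in the world. Camera axes: x right, y down, z forward; pixel columns grow to the right and rows downward; lengths in m; the calibration is good to about 2 mm. A picture is of the moment at which its call begins. camera_info takes no time and is no camera call.
- workorder.hand_in(): hands the job in, once; it reports no verdict.
The state is a dict: "time": time; "q": joint angles; "joint_velocities": joint speeds; "joint_torque": joint torques, N m; "position": TCP position; "tool_rot": TCP orientation; "ft_force": force on the tool from outside, world axes, zero at the start; "moment": the same for the moment, N m; "grip_width": finger opening in m.
Only numpy, scipy, OpenCV 4.12 (cv2) and the standard library are available. Lean on these libraries where they do the work, as an engineer would, in place of code of your own. Each camera call takes 0.05 s, during which the arm holds its last target. There are 200 camera calls.

TASK

Set out the spice-grinding place: stand the aluminium bowl on the middle of the round wooden board and cover it centrally with the red lid, and stand the pestle upright in the middle of the clay dish. Put the white mug directly beside the board, upright on the slab, on the side (left or right) where the blue spice caddy stands, and the amber jar likewise on the opposite side, by the brass weight, so that mug, bowl and jar form a straight left-to-right row, 12 cm from the board's centre to the centre of each. Leave the caddy and the weight where they are.

Things in the scene. Friction and masses are not known exactly. Their poses are not given: they have to be found in the camera images.
- board: fixed round board of pale wood, 110 mm across, 15 mm thick, lying on the slab; origin at the centre of its underside (on the slab). Its axes are the robot's: x straight ahead, y to the robot's left. The row runs along y through its centre: left of it is +y, right of it is -y
- dish: fixed open clay (terracotta) dish, outside 110 mm across at the rim and 88 mm at the foot, 25 mm high; inside a flat floor 6 mm above the slab and at least 76 mm across; origin at the centre of its underside
- bowl_mid (a point): small loose aluminium bowl, open at the top, round: 64 mm across from 15 mm above its foot up to the rim, tapering to 52 mm at the foot; 45 mm high, wall 3 mm, about 0.1 kg, starts upright on the slab. Point at its centre, half-way up (22.5 mm above its underside), z up
- lid_mid (a point): loose red lid: a flat disc 72 mm across and 6 mm thick, with an upright round knob 22 mm across rising 26 mm from its middle; 32 mm high in all, flat underneath, about 0.09 kg; starts flat on the slab, knob up. Point on its axis, 16 mm above its underside, z up
- pestle_mid (a point): loose dark wooden pestle standing on its broad foot, 130 mm high: foot 48 to 52 mm across up to 30 mm, then narrowing to a shaft 26 mm across between 50 and 105 mm, above it a knob 34 mm across; about 0.16 kg. Point on its axis, half-way up (65 mm above its underside), z up
- mug_mid (a point): loose white plastic mug, upright, 62 mm across at the rim, 85 mm high, open at the top; a handle stands out on its own +y side, to about 67 mm from its axis; about 0.09 kg. Point on the axis of its round body, half-way up (42.5 mm above its underside); this is the centre meant for the row. x runs across the body, square to the handle: gripping along x misses the handle. Which way the handle points in the end is free
- jar_mid (a point): loose closed amber glass jar with a green cap, upright, 44 mm across, 70 mm high, about 0.12 kg. Point on its axis, half-way up (35 mm above its underside), z up
- weight_mid (a point): loose brass weight with a knob, 40 mm across, 50 mm high, 0.35 kg, always on the other side from the caddy; leave it where it is. Point at its centre, 25 mm above the slab
- caddy_mid (a point): loose small blue box (spice caddy), 45 x 60 mm, 35 mm high, standing well off to the left (y above 0) or the right (y below 0); leave it where it is. Point at its centre

How it is judged:
By the outcome, as a careful person would: the job done as asked, in the order asked, and still so for the second after the job is handed in, with the robot touching nothing.
It also fails if it takes over 136 s, if anything falls off the work surface, if the arm or the gripper's body presses on something with over 40 N, if the wrist force passes 120 N, or if a joint passes its speed limit or range.

## Working session

There is one attempt and no reset: what is moved stays moved. The work goes in short steps, Python scripts to look and compute and a tool call to move; the robot and the scene stay as the last step left them, time stands still between calls to the robot, and variables do not carry over. Pictures are saved under pics/ and viewed, about 12 in all and at most 16, crops included, and the job is handed in when it is done.

Besides the shell and the picture viewer there is one more tool, called after ">>>" as name(argument=value, ...), one argument or row to a line, values as JSON. arm_command: Moves the arm, as the interface text tells. Its arguments: {"type":"object","properties":{"plan":{"type":"array"},"grip_force":{"type":"number"}},"required":["plan"]}

```bash
ls; mkdir -p pics; cat > h.py <<'E'
import numpy as np, cv2
from scipy.spatial.transform import Rotation as R
from rig import robot, optics, workorder
def cloud(name):
    p,d=optics.camera(name); i=optics.camera_info(name)
    K=np.array(i["mtx"]); h,w=d.shape
    u,v=np.meshgrid(np.arange(w),np.arange(h))
    pts=np.stack([u,v],-1).reshape(-1,1,2).astype(np.float64)
    s=cv2.undistortPoints(pts,K,np.array([i["k1"],0,0,0,0.])).reshape(h,w,2)
    c=np.dstack([s*d[...,None],d])
    rot=np.array(i["rotation"])
    M=rot if rot.shape==(3,3) else R.from_quat(rot).as_matrix()
    P=c@M.T+np.array(i["position"]); P[d==0]=np.nan
    return p,d,P
E
python3 - <<'E'
from h import *
print(robot.get_obs())
for n in("scene","top"):
    p,d,P=cloud(n); print(n,optics.camera_info(n))
    cv2.imwrite(f"pics/{n}0.png",p); np.savez(f"{n}0.npz",p=p,P=P)
    print(np.nanmedian(P[...,2]))
E
```

```text
pics
{'time': 0.0, 'q': array([ 1.14454031e+00,  5.28462997e-01,  1.43388986e+00,  5.11542165e-06,
        1.18139610e+00, -1.78507413e-01]), 'joint_velocities': array([-1.94471571e-03,  1.18006617e-03,  1.07672016e-03,  4.11448816e-05,
        4.34053568e-04,  2.02068625e-04]), 'joint_torque': array([ 1.18755110e-03, -4.40036523e+01, -1.76596284e+01,  6.34217751e-02,
        5.81975095e-02, -1.44431242e-04]), 'position': array([0.15293298, 0.60525115, 0.22157754]), 'tool_rot': array([-0.43474163,  0.55862359,  0.43403642,  0.55727173]), 'ft_force': array([-0.58927029, -0.60805006,  0.2975555 ]), 'moment': array([-0.01486387,  0.01395446,  0.03544454]), 'grip_width': 0.08711149917498742}
scene {'mtx': array([[411.4347445 ,   0.        , 281.0252276 ],
       [  0.        , 411.4347445 , 209.39574156],
       [  0.        ,   0.        ,   1.        ]]), 'k1': -0.09665985437339442, 'position': array([ 1.00023184, -0.20366632,  0.96469701]), 'rotation': array([ 0.81684158,  0.51565567, -0.14389709, -0.21485506])}
-4.743515712279933e-05
top {'mtx': array([[506.63982185,   0.        , 271.19664475],
       [  0.        , 506.63982185, 214.1549737 ],
       [  0.        ,   0.        ,   1.        ]]), 'k1': 0.029313354194044322, 'position': array([0.37972086, 0.01290647, 1.26294037]), 'rotation': array([-0.70012163,  0.71137436, -0.0388038 ,  0.04764967])}
0.0007882699135703941
```

View pics/scene0.png

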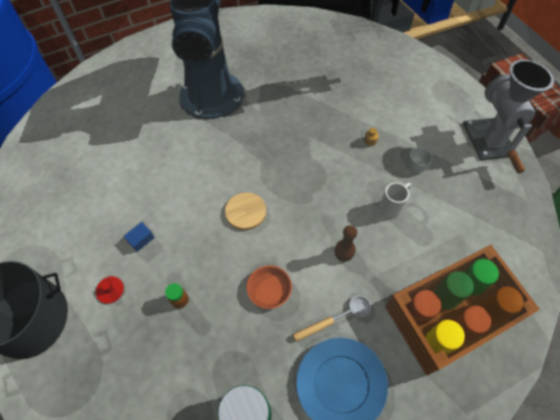

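View pics/top0.png

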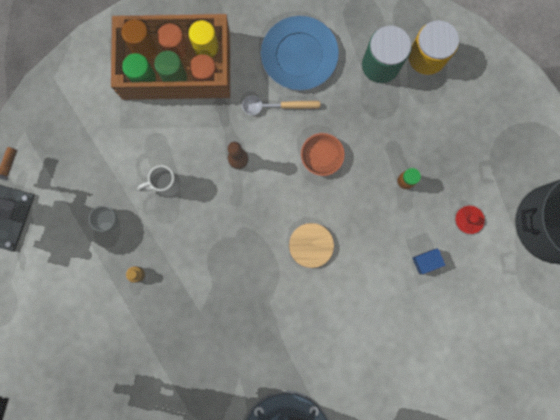

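The scene view shows the board at about (246,211), the dish at (269,287) and the bowl at (420,160). The mug is at (397,195) with its handle to the upper right, and the pestle at (346,243). The jar is at (176,295), the lid at (110,290), the caddy at (138,236) and the weight at (371,137). The top view agrees: the caddy is on the right (430,262) and the weight on the left (135,273), so the mug goes to −y and the jar to +y.

```bash
cat >> h.py <<'E'
from scipy.optimize import least_squares
def circ(xy,r=None):
    """robust circle fit; radius free if r is None"""
    c0=(xy.min(0)+xy.max(0))/2
    f=lambda a: np.hypot(*(xy-a[:2]).T)-(r or a[2])
    s=least_squares(f,[*c0,r or .03][: 2 if r else 3],loss="soft_l1",f_scale=.001)
    return s.x, np.sqrt(np.median(s.fun**2))
def near(P,c,rad,z0,z1):
    Q=P.reshape(-1,3); m=(np.hypot(Q[:,0]-c[0],Q[:,1]-c[1])<rad)&(Q[:,2]>z0)&(Q[:,2]<z1)
    return Q[m]
def edge(xy):
    return cv2.convexHull(xy.astype(np.float32)).reshape(-1,2).astype(float)
E
python3 - <<'E'
from h import *
D={n:np.load(n+"0.npz")["P"] for n in("top","scene")}
T=D["top"]
px=dict(board=(312,245),dish=(323,155),bowl=(103,218),mug=(161,180),pestle=(237,155),jar=(407,180),lid=(470,220),weight=(135,273),caddy=(429,262))
zr=dict(board=(.010,.02),dish=(.018,.032),bowl=(.038,.052),mug=(.078,.092),pestle=(.105,.135),jar=(.06,.075),lid=(.003,.010),weight=(.005,.06),caddy=(.028,.042))
for k,(u,v) in px.items():
    c=T[v,u]; print(k,np.round(c,4))
    for n,P in D.items():
        Q=near(P,c,.09,*zr[k])
        if len(Q)<6: print("  ",n,len(Q));continue
        E=edge(Q[:,:2]); a,e=circ(E)
        print("  ",n,len(Q),"mid",np.round((Q.min(0)+Q.max(0))/2,4),"ext",np.round(np.ptp(Q,0),4),"circ",np.round(a,4),round(e,4),"zmed",round(np.median(Q[:,2]),4))
# other tall things
Z=T[...,2]; m=(np.nan_to_num(Z)>.02).astype(np.uint8)
n,l,s,c=cv2.connectedComponentsWithStats(m)
for i in range(1,n):
    if s[i,4]>60:
        Q=T[l==i]; print(c[i].round(),s[i,4],Q.min(0).round(3),Q.max(0).round(3))
E
```

```text
board [ 0.4552 -0.0718  0.0148]
   top 1492 mid [ 0.4543 -0.0695  0.015 ] ext [0.1061 0.1087 0.01  ] circ [ 0.4548 -0.0699  0.0544] 0.0002 zmed 0.0153
   scene 1150 mid [ 0.4587 -0.0671  0.015 ] ext [0.11   0.1082 0.0094] circ [ 0.459  -0.0669  0.0543] 0.0002 zmed 0.0146
dish [ 0.6832 -0.106   0.0053]
   top 390 mid [ 0.6812 -0.1027  0.0241] ext [0.1075 0.1075 0.0121] circ [ 0.6806 -0.1026  0.0538] 0.0002 zmed 0.0236
   scene 381 mid [ 0.6836 -0.0994  0.0241] ext [0.1071 0.1076 0.0121] circ [ 0.6829 -0.0996  0.0535] 0.0004 zmed 0.0233
bowl [0.5322 0.4496 0.0021]
   top 142 mid [0.526  0.4378 0.0449] ext [0.0617 0.062  0.0134] circ [0.5259 0.4384 0.0314] 0.0003 zmed 0.0447
   scene 114 mid [0.5298 0.4395 0.0431] ext [0.0653 0.0642 0.0102] circ [0.529  0.4402 0.0319] 0.0005 zmed 0.0429
mug [0.6252 0.3035 0.0095]
   top 172 mid [0.6143 0.2927 0.0844] ext [0.0601 0.075  0.0126] circ [0.6145 0.2871 0.0312] 0.0006 zmed 0.0849
   scene 156 mid [0.6181 0.2885 0.083 ] ext [0.061  0.0614 0.009 ] circ [0.6179 0.2886 0.0308] 0.0004 zmed 0.0835
pestle [0.6596 0.1031 0.1182]
   top 171 mid [0.674 
[... 1439 characters left out ...]
033]
[237. 156.] 432 [0.649 0.083 0.021] [0.697 0.133 0.134]
[  7. 162.] 367 [0.623 0.641 0.053] [0.701 0.676 0.092]
[160. 181.] 601 [0.584 0.255 0.02 ] [0.644 0.351 0.091]
[409. 178.] 334 [ 0.59 -0.33  0.02] [ 0.633 -0.288  0.076]
[538. 224.] 1904 [ 0.403 -0.674  0.02 ] [ 0.598 -0.537  0.136]
[  5. 208.] 233 [0.53  0.664 0.02 ] [0.577 0.685 0.076]
[102. 219.] 279 [0.494 0.407 0.02 ] [0.557 0.469 0.053]
[473. 219.] 74 [ 0.502 -0.474  0.02 ] [ 0.524 -0.453  0.037]
[429. 261.] 499 [ 0.383 -0.385  0.02 ] [ 0.442 -0.316  0.042]
[134. 274.] 221 [0.372 0.343 0.02 ] [0.408 0.382 0.057]
[  3. 406.] 139 [0.13  0.504 0.291] [0.172 0.524 0.332]
[287. 415.] 476 [ 0.053 -0.068  0.02 ] [0.118 0.068 0.28 ]
```

```bash
cat >> h.py <<'E'
def go(x,y,z,yaw=None,off=(0,0)):
    """print turn about tool axes, then shift (tool axes after turn, cm) to reach target pose, tool down, jaw dir yaw (deg, mod 180)"""
    o=robot.get_obs(); M=R.from_quat(o["tool_rot"]).as_matrix(); p=o["position"]
    psi=np.degrees(np.arctan2(M[1,2],M[0,2]))
    if yaw is None: yaw=psi
    yaw=psi+(yaw-psi+90)%180-90
    for w in (yaw,yaw-180*np.sign(yaw-psi+1e-9)):
        c,s=np.cos(np.radians(w)),np.sin(np.radians(w))
        T=np.array([[0,-s,c],[0,c,s],[-1,0,0]]); rv=R.from_matrix(M.T@T).as_rotvec()
        d=(np.array([x,y,z])-p)*100
        print(f"yaw {w:.1f}: turn",rv.round(3),"shift now",(M.T@d).round(2),"shift after",(T.T@d).round(2))
    print("psi %.1f"%psi,"q",o["q"].round(2),"p",p.round(4),"F",o["ft_force"].round(1),"w %.4f t %.1f"%(o["grip_width"],o["time"]))
E
python3 - <<'E'
from h import *
for n in("top","scene"):
    d=np.load(n+"0.npz"); P=d["P"]; hsv=cv2.cvtColor(d["p"],cv2.COLOR_BGR2HSV)
    red=((hsv[...,0]<8)|(hsv[...,0]>172))&(hsv[...,1]>150)
    dd=np.hypot(P[...,0]-.51,P[...,1]+.46)<.06
    disc=P[red&dd&(P[...,2]<.014)]; k=P[red&dd&(P[...,2]>.026)]
    print(n,"disc",len(disc),circ(edge(disc[:,:2])),"knob",len(k),circ(edge(k[:,:2])), np.median(k[:,2]))
    q=near(P,(.614,.288),.08,.02,.08); r=np.hypot(q[:,0]-(.6145 if n=="top" else .618),q[:,1]-(.287 if n=="top" else .2886)); q=q[r>.036]
    m=np.median(q,0)[:2]-np.array([.6145,.287] if n=="top" else [.618,.2886]); print("handle",len(q),m,np.degrees(np.arctan2(m[1],m[0])),r.max())
    q=near(P,(.61,-.31),.08,.015,.055); print("jar body",len(q),(q.min(0)+q.max(0))/2,np.ptp(q,0))
    q=near(P,(.676,.109),.05,.008,.03); print("pestle foot",len(q),circ(edge(q[:,:2]),.026) if len(q)>5 else 0)
    q=P[(P[...,1]<-.49)&(P[...,2]>.03)]; print("pot",q.min(0).round(3),q.max(0).round(3))
    q=P[(P[...,1]>.5)&(P[...,2]>.03)&(P[...,0]>.3)]; print("left stuff",q.min(0).round(3),q.max(0).round(3))
go(.528,.439,.2,0)
E
```

```text
top disc 497 (array([ 0.51335909, -0.46255164,  0.03330414]), np.float64(0.00037994045228478823)) knob 65 (array([ 0.51367445, -0.4633358 ,  0.01054944]), np.float64(0.0005072408566087702)) 0.031898383626985716
handle 90 [-0.01492358  0.05000931] 106.61595056249644 0.06695460892991013
jar body 103 [ 0.61072386 -0.30565009  0.03508462] [0.04117698 0.03581289 0.03941804]
pestle foot 46 (array([0.67447131, 0.10857382]), np.float64(0.0002456011347446718))
pot [ 0.403 -0.656  0.03 ] [ 0.598 -0.537  0.136]
left stuff [0.53  0.641 0.03 ] [0.701 0.685 0.092]
scene disc 463 (array([ 0.51649157, -0.46163457,  0.03380483]), np.float64(0.0002913789928160886)) knob 58 (array([ 0.5156962 , -0.46109995,  0.00997786]), np.float64(0.0004812593658167115)) 0.03199627950872597
handle 30 [-0.01465397  0.05215428] 105.69395213702224 0.06327869242599661
jar body 139 [ 0.62148222 -0.30825268  0.03541396] [0.03463694 0.04209959 0.03847255]
pestle foot 80 (array([0.67763673, 0.10976305]), np.float64(0.0002553717765402287))
pot [-0.86  -0.729  0.03 ] [ 0.604 -0.536  0.134]
left stuff [0.445 0.641 0.03 ] [0.703 0.756 0.276]
yaw 0.0: turn [ 1.323e+00 -2.000e-03  1.000e-03] shift now [  2.17 -40.43  -6.92] shift after [  2.17 -16.63  37.5 ]
yaw 180.0: turn [-1.819e+00 -1.000e-03 -2.000e-03] shift now [  2.17 -40.43  -6.92] shift after [  2.17  16.63 -37.5 ]
psi 75.8 q [ 1.14  0.53  1.43 -0.    1.18 -0.18] p [0.153  0.6053 0.2217] F [-0.1 -0.1 -0.5] w 0.0869 t 0.1
```

>>> arm_command(
  plan=[
    [0,0,0,0.166,0,0,8.7],
    [0,0,0,0.166,0,0,8.7],
    [0,0,0,0.166,0,0,8.7],
    [0,0,0,0.166,0,0,8.7],
    [0,0,0,0.166,0,0,8.7],
    [0,0,0,0.166,0,0,8.7],
    [0,0,0,0.166,0,0,8.7],
    [0,0,0,0.166,0,0,8.7],
    [0,-1,2.5,0,0,0,8.7],
    [0,-2,4.5,0,0,0,8.7],
    [0,-2,4.5,0,0,0,8.7],
    [0,-2,4.5,0,0,0,8.7],
  ],
)

```text
time: 1.6
position: [0.3074, 0.5232, 0.2146]
tool_rot: [0.01, 0.71, -0.02, 0.704]
ft_force: [0.0, 1.3, -0.4]
grip_width: 0.0871
```

```bash
python3 -c "
from h import *
go(.5275,.4393,.1,0)"
```

```text
yaw 0.0: turn [-0.042 -0.008  0.015] shift now [11.4  -7.28 22.43] shift after [11.46 -8.39 22.01]
yaw -180.0: turn [3.099 0.023 0.012] shift now [11.4  -7.28 22.43] shift after [ 11.46   8.39 -22.01]
psi -2.4 q [ 0.86  0.52  1.48 -0.    1.16  0.9 ] p [0.3074 0.5232 0.2146] F [ 0.   1.3 -0.4] w 0.0871 t 1.6
```

>>> arm_command(
  plan=[
    [1.5,-1.6,4.4,-0.042,-0.008,0.015,8.7],
    [1.5,-1.7,4.4,0,0,0,8.7],
    [1.5,-1.7,4.4,0,0,0,8.7],
    [1.5,-1.7,4.4,0,0,0,8.7],
    [1.5,-1.7,4.2,0,0,0,8.7],
    [0,0,0,0,0,0,8.7],
    [0,0,0,0,0,0,8.7],
  ],
)

```text
time: 2.48
position: [0.5329, 0.4308, 0.1339]
tool_rot: [0.001, 0.708, -0.002, 0.706]
ft_force: [-1.4, -0.1, 1.6]
grip_width: 0.0874
```

```bash
python3 -c "
from h import *
go(.5275,.4393,.009,0)
p,d,P=cloud('scene'); cv2.imwrite('pics/a1.png',cv2.resize(p[60:240,320:560],None,fx=3,fy=3))"
```

```text
yaw 0.0: turn [-0.004 -0.004  0.001] shift now [12.49  0.86 -0.5 ] shift after [12.49  0.85 -0.54]
yaw -180.0: turn [3.137e+00 1.000e-03 6.000e-03] shift now [12.49  0.86 -0.5 ] shift after [12.49 -0.85  0.54]
psi -0.2 q [0.52 0.71 1.34 0.   1.1  0.52] p [0.5329 0.4308 0.1339] F [-1.4 -0.1  1.6] w 0.0874 t 2.5
```

View pics/a1.png

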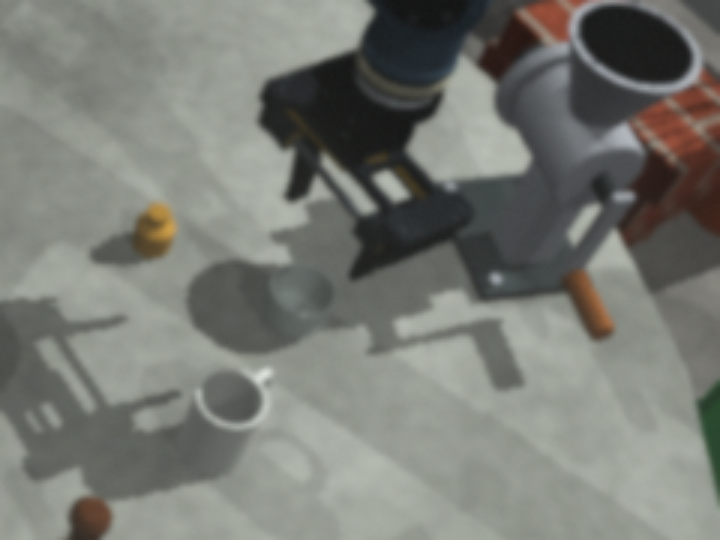

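The crop shows the open gripper above the bowl (crop pixel 300,295), with the jaw line along world x and clear of the mug (230,400). I'll centre it and go down.

>>> arm_command(
  plan=[
    [1,0.8,-0.5,0,0,0,8.7],
    [3,0,0,0,0,0,8.7],
    [3,0,0,0,0,0,8.7],
    [2,0,0,0,0,0,8.7],
    [0,0,0,0,0,0,8.7],
    [0,0,0,0,0,0,8.7],
  ],
)

```text
time: 3.28
position: [0.5212, 0.446, 0.0435]
tool_rot: [-0.001, 0.708, 0.003, 0.707]
ft_force: [-0.4, 0.6, -0.1]
grip_width: 0.0871
```

```bash
python3 -c "
from h import *
go(.5275,.4393,.010,0)"
```

```text
yaw 0.0: turn [ 0.005 -0.002 -0.002] shift now [ 3.35 -0.68  0.64] shift after [ 3.35 -0.67  0.63]
yaw 180.0: turn [-3.136e+00  3.000e-03 -2.000e-03] shift now [ 3.35 -0.68  0.64] shift after [ 3.35  0.67 -0.63]
psi 0.3 q [0.54 0.82 1.39 0.   0.93 0.54] p [0.5212 0.446  0.0435] F [-0.4  0.6 -0.1] w 0.0871 t 3.3
```

>>> arm_command(
  plan=[
    [0,-0.6,0.6,0,0,0,8.7],
    [0,0,0,0,0,0,8.7],
  ],
)

```text
time: 3.52
position: [0.5289, 0.4405, 0.0457]
tool_rot: [-0.001, 0.706, 0.003, 0.708]
ft_force: [0.9, -0.7, -0.5]
grip_width: 0.0872
```

```bash
python3 -c "
from h import *
go(.5275,.4393,.010,0)
cloud('scene');go(.5275,.4393,.010,0)"
```

```text
yaw 0.0: turn [ 0.006  0.002 -0.004] shift now [ 3.57 -0.13 -0.15] shift after [ 3.57 -0.12 -0.14]
yaw 180.0: turn [-3.136e+00  6.000e-03  3.000e-03] shift now [ 3.57 -0.13 -0.15] shift after [3.57 0.12 0.14]
psi 0.3 q [0.53 0.82 1.38 0.   0.93 0.52] p [0.5289 0.4405 0.0457] F [ 0.9 -0.7 -0.5] w 0.0872 t 3.5
yaw 0.0: turn [ 0.006  0.002 -0.004] shift now [ 3.57 -0.15 -0.12] shift after [ 3.57 -0.14 -0.11]
yaw 180.0: turn [-3.136e+00  6.000e-03  3.000e-03] shift now [ 3.57 -0.15 -0.12] shift after [3.57 0.14 0.11]
psi 0.3 q [0.53 0.82 1.38 0.   0.93 0.52] p [0.5286 0.4407 0.0457] F [-0.4  0.8 -0.7] w 0.0871 t 3.6
```

>>> arm_command(
  plan=[
    [1.3,-0.1,-0.1,0,0,0,8.7],
    [1.3,0,0,0,0,0,8.7],
    [0.9,0,0,0,0,0,8.7],
    [0,0,0,0,0,0,8.7],
  ],
)

```text
time: 4.08
position: [0.5273, 0.4392, 0.0079]
tool_rot: [-0.0, 0.707, 0.003, 0.707]
ft_force: [-0.0, -0.8, 0.4]
grip_width: 0.0869
```

```bash
python3 -c "
from h import *
go(.5275,.4393,.010,0)
"
```

```text
yaw 0.0: turn [ 0.005  0.001 -0.004] shift now [-0.21  0.01  0.02] shift after [-0.21  0.01  0.02]
yaw 180.0: turn [-3.137e+00  6.000e-03  1.000e-03] shift now [-0.21  0.01  0.02] shift after [-0.21 -0.01 -0.02]
psi 0.3 q [0.53 0.87 1.4  0.   0.87 0.52] p [0.5273 0.4392 0.0079] F [-0.  -0.8  0.4] w 0.0869 t 4.1
```

>>> arm_command(
  plan=[
    [-0.1,0,0,0,0,0,5],
    [0,0,0,0,0,0,5],
    [0,0,0,0,0,0,5],
    [0,0,0,0,0,0,5],
  ],
  grip_force=15,
)

```text
time: 4.58
position: [0.5277, 0.4397, 0.0095]
tool_rot: [-0.0, 0.706, 0.003, 0.708]
ft_force: [0.4, -0.1, -0.8]
grip_width: 0.0626
```

>>> arm_command(
  plan=[
    [-1,0,0,0,0,0,5],
    [-1.5,0,0,0,0,0,5],
    [-1.5,0,0,0,0,0,5],
    [-1.5,0,0,0,0,0,5],
    [-1.5,0,0,0,0,0,5],
    [-1.5,0,0,0,0,0,5],
    [0,0,0,0,0,0,5],
  ],
)

```text
time: 5.45
position: [0.5286, 0.4399, 0.1029]
tool_rot: [0.0, 0.705, 0.004, 0.709]
ft_force: [0.4, 0.4, -1.1]
grip_width: 0.0621
```

```bash
python3 - <<'E'
from h import *
go(.457,-.0685,.12,0)
for n in("top","scene"):
    p,d,P=cloud(n); o=robot.get_obs()["position"]
    hb=o[2]-.010+.0469
    Q=near(P,o,.036,hb-.006,hb+.006)
    if len(Q)>6: print(n,len(Q),circ(edge(Q[:,:2]),.032))
E
```

```text
yaw 0.0: turn [ 0.005  0.005 -0.006] shift now [ -2.07 -50.79  -7.41] shift after [ -1.71 -50.84  -7.16]
yaw 180.0: turn [-3.136  0.01   0.009] shift now [ -2.07 -50.79  -7.41] shift after [-1.71 50.84  7.16]
psi 0.3 q [0.53 0.74 1.36 0.   1.03 0.52] p [0.5286 0.4399 0.1029] F [ 0.4  0.4 -1.1] w 0.0621 t 5.5
top 63 (array([0.52727338, 0.43931683]), np.float64(0.00015820187698264285))
scene 86 (array([0.52942567, 0.43901808]), np.float64(0.0009916655644487682))
```

>>> arm_command(
  plan=[
    [-0.5,-2.5,-0.3,0.005,0.005,-0.006,5],
    [-0.2,-4.6,-0.7,0,0,0,5],
    [-0.2,-4.6,-0.7,0,0,0,5],
    [0,-4.6,-0.7,0,0,0,5],
    [0,-4.6,-0.7,0,0,0,5],
    [0,-4.6,-0.7,0,0,0,5],
    [0,-4.6,-0.7,0,0,0,5],
    [0,-4.6,-0.7,0,0,0,5],
    [0,-4.6,-0.6,0,0,0,5],
    [0,-4.6,-0.6,0,0,0,5],
    [0,-3.2,-0.5,0,0,0,5],
    [0,0,0,0,0,0,5],
  ],
)

```text
time: 7.05
position: [0.4539, -0.046, 0.1038]
tool_rot: [-0.002, 0.712, -0.0, 0.702]
ft_force: [-0.9, 0.7, -0.4]
grip_width: 0.0624
```

```bash
python3 -c "
from h import *
go(.457,-.0685,.06,0)
"
```

```text
yaw 0.0: turn [ 0.002 -0.014  0.003] shift now [ 4.38 -2.24  0.37] shift after [ 4.38 -2.25  0.31]
yaw 180.0: turn [-3.139 -0.004 -0.022] shift now [ 4.38 -2.24  0.37] shift after [ 4.38  2.25 -0.31]
psi 0.1 q [-0.34  0.52  1.95 -0.01  0.69 -0.34] p [ 0.4539 -0.046   0.1038] F [-0.9  0.7 -0.4] w 0.0624 t 7.0
```

>>> arm_command(
  plan=[
    [1,-1.5,0.3,0,-0.014,0,5],
    [1,-0.7,0,0,0,0,5],
    [1,0,0,0,0,0,5],
    [0,0,0,0,0,0,5],
  ],
)

```text
time: 7.55
position: [0.4558, -0.0658, 0.0714]
tool_rot: [-0.001, 0.708, 0.001, 0.706]
ft_force: [0.7, -0.0, -1.3]
grip_width: 0.062
```

```bash
python3 - <<'E'
from h import *
go(.457,-.0685,.026,0)
for n in("top","scene"):
    p,d,P=cloud(n); o=robot.get_obs()["position"]
    hb=o[2]-.010+.0453
    Q=near(P,o,.036,hb-.006,hb+.006)
    if len(Q)>6: print(n,len(Q),circ(edge(Q[:,:2]),.032))
E
```

```text
yaw 0.0: turn [ 0.003 -0.003  0.   ] shift now [ 4.54 -0.27  0.14] shift after [ 4.54 -0.27  0.12]
yaw 180.0: turn [-3.138 -0.    -0.005] shift now [ 4.54 -0.27  0.14] shift after [ 4.54  0.27 -0.12]
psi 0.2 q [-0.39  0.58  1.97 -0.    0.6  -0.39] p [ 0.4558 -0.0658  0.0714] F [ 0.7 -0.  -1.3] w 0.0620 t 7.5
scene 24 (array([ 0.46094281, -0.06420325]), np.float64(0.0005645819148483997))
```

>>> arm_command(
  plan=[
    [1.3,-0.3,0.1,0,0,0,5],
    [1.3,0,0,0,0,0,5],
    [1,0,0,0,0,0,5],
    [0,0,0,0,0,0,5],
  ],
)

```text
time: 8.15
position: [0.4577, -0.0687, 0.0337]
tool_rot: [-0.002, 0.708, 0.001, 0.707]
ft_force: [0.2, -0.4, -0.3]
grip_width: 0.0624
```

```bash
python3 - <<'E'
from h import *
go(.457,-.0685,.025,0)
E
```

```text
yaw 0.0: turn [ 0.004 -0.001  0.001] shift now [ 0.87  0.03 -0.07] shift after [ 0.87  0.02 -0.07]
yaw 180.0: turn [-3.137e+00 -2.000e-03 -2.000e-03] shift now [ 0.87  0.03 -0.07] shift after [ 0.87 -0.02  0.07]
psi 0.3 q [-0.39  0.66  1.98 -0.    0.5  -0.39] p [ 0.4577 -0.0687  0.0337] F [ 0.2 -0.4 -0.3] w 0.0624 t 8.2
```

>>> arm_command(
  plan=[
    [0.4,0,-0.1,0,0,0,5],
    [0.3,0,0,0,0,0,5],
    [0,0,0,0,0,0,5],
    [0,0,0,0,0,0,5],
  ],
)

```text
time: 8.65
position: [0.4569, -0.0689, 0.0265]
tool_rot: [-0.002, 0.707, 0.001, 0.707]
ft_force: [1.3, 1.0, -1.9]
grip_width: 0.0624
```

```bash
python3 - <<'E'
from h import *
go(.457,-.0685,.025,0)
E
```

```text
yaw 0.0: turn [ 0.004 -0.001  0.001] shift now [0.15 0.04 0.01] shift after [0.15 0.04 0.01]
yaw 180.0: turn [-3.137e+00 -2.000e-03 -1.000e-03] shift now [0.15 0.04 0.01] shift after [ 0.15 -0.04 -0.01]
psi 0.2 q [-0.39  0.68  1.98 -0.    0.48 -0.39] p [ 0.4569 -0.0689  0.0265] F [ 1.3  1.  -1.9] w 0.0624 t 8.7
```

Lower 2 mm more, release, and lift.

>>> arm_command(
  plan=[
    [0.2,0,0,0,0,0,5],
    [0,0,0,0,0,0,5],
    [0,0,0,0,0,0,8.7],
    [0,0,0,0,0,0,8.7],
    [0,0,0,0,0,0,8.7],
    [-1,0,0,0,0,0,8.7],
    [-2,0,0,0,0,0,8.7],
    [-4,0,0,0,0,0,8.7],
    [-4,0,0,0,0,0,8.7],
    [-3,0,0,0,0,0,8.7],
  ],
)

```text
time: 9.9
position: [0.4557, -0.0682, 0.1693]
tool_rot: [-0.001, 0.708, 0.001, 0.706]
ft_force: [0.1, 0.4, 0.4]
grip_width: 0.0872
```

```bash
python3 - <<'E'
from h import *
go(.5147,-.462,.1,0)
for n in("top","scene"):
    p,d,P=cloud(n); cv2.imwrite(f"pics/b_{n}.png",p)
    Q=near(P,(.457,-.0685),.06,.054,.066)
    if len(Q)>6: print(n,len(Q),circ(edge(Q[:,:2]),.032),np.median(Q[:,2]))
E
```

```text
yaw 0.0: turn [ 0.004 -0.004  0.   ] shift now [  6.91 -39.4    5.77] shift after [  6.93 -39.38   5.9 ]
yaw 180.0: turn [-3.138 -0.    -0.006] shift now [  6.91 -39.4    5.77] shift after [ 6.93 39.38 -5.9 ]
psi 0.2 q [-0.39  0.39  1.89 -0.    0.86 -0.39] p [ 0.4557 -0.0682  0.1693] F [0.1 0.4 0.4] w 0.0872 t 9.9
top 15 (array([ 0.45452896, -0.0718761 ]), np.float64(0.00038120764223457254)) 0.05970743701884618
scene 102 (array([ 0.46007203, -0.06706194]), np.float64(0.00044464066467363866)) 0.05878175193981128
```

>>> arm_command(
  plan=[
    [0,-2.5,0.4,0,0,0,5],
    [0,-4.5,0.7,0,0,0,5],
    [0,-4.5,0.7,0,0,0,5],
    [0,-4.5,0.7,0,0,0,5],
    [0,-4.5,0.7,0,0,0,5],
    [0,-4.5,0.7,0,0,0,5],
    [0,-4.5,0.7,0,0,0,5],
    [0,-4.5,0.7,0,0,0,5],
    [0,-3,0.4,0,0,0,5],
    [0,0,0,0,0,0,5],
  ],
)

```text
time: 11.25
position: [0.512, -0.4451, 0.162]
tool_rot: [0.001, 0.71, 0.005, 0.704]
ft_force: [1.1, -0.2, -0.2]
grip_width: 0.0502
```

```bash
python3 - <<'E'
from h import *
go(.5148,-.462,.06,0)
E
```

```text
yaw 0.0: turn [ 0.006 -0.008 -0.008] shift now [10.18 -1.77  0.35] shift after [10.2  -1.69  0.28]
yaw 180.0: turn [-3.136  0.013 -0.012] shift now [10.18 -1.77  0.35] shift after [10.2   1.69 -0.28]
psi 0.3 q [-0.88  0.67  1.33 -0.    1.15 -0.88] p [ 0.512  -0.4451  0.162 ] F [ 1.1 -0.2 -0.2] w 0.0502 t 11.2
```

>>> arm_command(
  plan=[
    [2,-1,0.2,0.006,-0.008,-0.008,5],
    [3,-0.6,0,0,0,0,5],
    [3,0,0,0,0,0,5],
    [2,0,0,0,0,0,5],
    [0,0,0,0,0,0,5],
  ],
)

```text
time: 11.88
position: [0.5117, -0.453, 0.0563]
tool_rot: [0.003, 0.709, 0.004, 0.705]
ft_force: [0.1, -0.5, 0.2]
grip_width: 0.0503
```

```bash
python3 - <<'E'
from h import *
go(.5148,-.462,.009,0)
E
```

```text
yaw 0.0: turn [ 0.002 -0.005 -0.009] shift now [ 4.72 -0.95  0.33] shift after [ 4.73 -0.9   0.31]
yaw 180.0: turn [-3.14   0.015 -0.008] shift now [ 4.72 -0.95  0.33] shift after [ 4.73  0.9  -0.31]
psi 0.1 q [-0.89  0.81  1.38  0.    0.96 -0.89] p [ 0.5117 -0.453   0.0563] F [ 0.1 -0.5  0.2] w 0.0503 t 11.9
```

>>> arm_command(
  plan=[
    [1,-0.8,0.3,0,-0.005,-0.009,5],
    [1,-0.1,0,0,0,0,5],
    [1,0,0,0,0,0,5],
    [0,0,0,0,0,0,5],
  ],
)

```text
time: 12.38
position: [0.5163, -0.4635, 0.0269]
tool_rot: [-0.002, 0.706, -0.0, 0.708]
ft_force: [0.6, -0.1, -0.8]
grip_width: 0.0501
```

```bash
python3 - <<'E'
from h import *
go(.5148,-.462,.009,0)
E
```

```text
yaw 0.0: turn [0.002 0.003 0.004] shift now [ 1.79  0.15 -0.15] shift after [ 1.79  0.15 -0.15]
yaw 180.0: turn [-3.139 -0.006  0.005] shift now [ 1.79  0.15 -0.15] shift after [ 1.79 -0.15  0.15]
psi 0.1 q [-0.89  0.85  1.37  0.    0.91 -0.89] p [ 0.5163 -0.4635  0.0269] F [ 0.6 -0.1 -0.8] w 0.0501 t 12.4
```

>>> arm_command(
  plan=[
    [1,0.1,-0.1,0,0.003,0.004,5],
    [0.6,0,0,0,0,0,5],
    [0,0,0,0,0,0,5],
  ],
)

```text
time: 12.75
position: [0.5154, -0.4627, 0.0103]
tool_rot: [-0.001, 0.707, 0.001, 0.707]
ft_force: [-0.5, -0.2, 0.1]
grip_width: 0.0499
```

```bash
python3 - <<'E'
from h import *
go(.5148,-.462,.009,0)
E
```

```text
yaw 0.0: turn [ 0.002  0.    -0.   ] shift now [ 0.13  0.07 -0.06] shift after [ 0.13  0.07 -0.06]
yaw 180.0: turn [-3.139  0.     0.   ] shift now [ 0.13  0.07 -0.06] shift after [ 0.13 -0.07  0.06]
psi 0.1 q [-0.89  0.88  1.38  0.    0.89 -0.89] p [ 0.5154 -0.4627  0.0103] F [-0.5 -0.2  0.1] w 0.0499 t 12.8
```

>>> arm_command(
  plan=[
    [0.1,0,0,0,0,0,1.2],
    [0,0,0,0,0,0,1.2],
    [0,0,0,0,0,0,1.2],
    [0,0,0,0,0,0,1.2],
  ],
  grip_force=20,
)

```text
time: 13.25
position: [0.5157, -0.463, 0.0098]
tool_rot: [-0.001, 0.707, 0.001, 0.707]
ft_force: [0.2, 0.3, -0.8]
grip_width: 0.0215
```

>>> arm_command(
  plan=[
    [-1,0,0,0,0,0,1.2],
    [-2,0,0,0,0,0,1.2],
    [-3,0,0,0,0,0,1.2],
    [-3,0,0,0,0,0,1.2],
    [-3,0,0,0,0,0,1.2],
    [-2,0,0,0,0,0,1.2],
    [0,0,0,0,0,0,1.2],
  ],
)

```text
time: 14.12
position: [0.5165, -0.4637, 0.1625]
tool_rot: [-0.003, 0.705, -0.001, 0.709]
ft_force: [-0.4, -0.3, -1.7]
grip_width: 0.0212
```

```bash
python3 - <<'E'
from h import *
go(.457,-.0685,.12,0)
p,d,P=cloud("scene"); cv2.imwrite("pics/c1.png",cv2.resize(p[150:350,0:320],None,fx=2,fy=2))
E
```

```text
yaw 0.0: turn [0.002 0.005 0.006] shift now [ 3.98 39.56 -5.88] shift after [ 4.25 39.52 -5.95]
yaw 180.0: turn [-3.139 -0.009  0.008] shift now [ 3.98 39.56 -5.88] shift after [  4.25 -39.52   5.95]
psi 0.1 q [-0.89  0.68  1.31  0.    1.15 -0.89] p [ 0.5165 -0.4637  0.1625] F [-0.4 -0.3 -1.7] w 0.0212 t 14.1
```

View pics/c1.png

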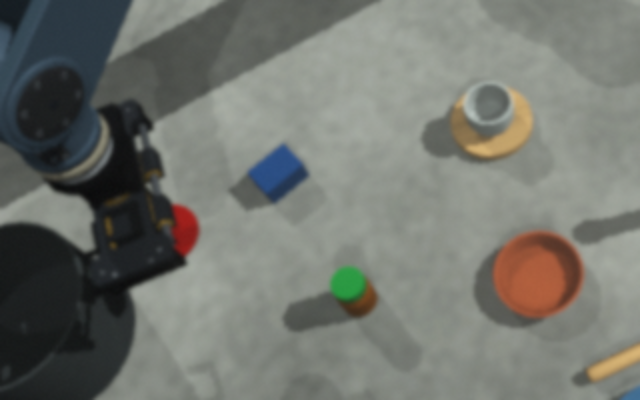

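The lid is held in the gripper at (185,228). The bowl stands on the board at (490,108), and the jar, caddy and dish are undisturbed. I'll carry the lid over to the bowl.

>>> arm_command(
  plan=[
    [0,2,-0.3,0,0.005,0.006,1.2],
    [0,4.5,-0.7,0,0,0,1.2],
    [0,4.5,-0.7,0,0,0,1.2],
    [0,4.5,-0.7,0,0,0,1.2],
    [0,4.5,-0.7,0,0,0,1.2],
    [0,4.5,-0.7,0,0,0,1.2],
    [0,4.5,-0.7,0,0,0,1.2],
    [0,4.5,-0.7,0,0,0,1.2],
    [0,4,-0.6,0,0,0,1.2],
    [0,1,-0.2,0,0,0,1.2],
    [0,0,0,0,0,0,1.2],
  ],
)

```text
time: 15.55
position: [0.4384, -0.0504, 0.1556]
tool_rot: [0.007, 0.717, 0.01, 0.697]
ft_force: [0.0, 0.4, -0.6]
grip_width: 0.0215
```

```bash
python3 - <<'E'
from h import *
go(.457,-.070,.10,0)
E
```

```text
yaw 0.0: turn [ 0.004 -0.027 -0.023] shift now [ 5.46 -2.1   2.01] shift after [ 5.56 -1.96  1.86]
yaw 180.0: turn [-3.137  0.036 -0.043] shift now [ 5.46 -2.1   2.01] shift after [ 5.56  1.96 -1.86]
psi 0.2 q [-0.38  0.41  1.93  0.02  0.84 -0.39] p [ 0.4384 -0.0504  0.1556] F [ 0.   0.4 -0.6] w 0.0215 t 15.6
```

>>> arm_command(
  plan=[
    [0.5,-1.2,1.2,0,-0.027,-0.023,1.2],
    [0.8,-0.8,0.7,0,0,0,1.2],
    [1.5,0,0,0,0,0,1.2],
    [1,0,0,0,0,0,1.2],
    [0,0,0,0,0,0,1.2],
    [0,0,0,0,0,0,1.2],
  ],
)

```text
time: 16.3
position: [0.46, -0.0761, 0.1145]
tool_rot: [0.0, 0.707, -0.001, 0.707]
ft_force: [0.0, -0.3, -1.7]
grip_width: 0.0212
```

```bash
python3 - <<'E'
from h import *
go(.457,-.070,.072,0)
E
```

```text
yaw 0.0: turn [-0.002  0.001  0.001] shift now [ 4.25  0.62 -0.3 ] shift after [ 4.25  0.61 -0.3 ]
yaw -180.0: turn [ 3.14e+00  2.00e-03 -1.00e-03] shift now [ 4.25  0.62 -0.3 ] shift after [ 4.25 -0.61  0.3 ]
psi -0.1 q [-0.4   0.5   1.93 -0.    0.71 -0.4 ] p [ 0.46   -0.0761  0.1145] F [ 0.  -0.3 -1.7] w 0.0212 t 16.3
```

>>> arm_command(
  plan=[
    [1,0.5,-0.3,0,0,0,1.2],
    [1,0,0,0,0,0,1.2],
    [0.5,0,0,0,0,0,1.2],
    [0,0,0,0,0,0,1.2],
  ],
)

```text
time: 16.8
position: [0.4569, -0.0706, 0.0883]
tool_rot: [-0.0, 0.707, -0.001, 0.708]
ft_force: [0.3, -0.5, -1.5]
grip_width: 0.0213
```

```bash
python3 - <<'E'
from h import *
go(.457,-.070,.070,0)
E
```

```text
yaw 0.0: turn [-0.001  0.001  0.001] shift now [1.83 0.06 0.  ] shift after [1.83 0.06 0.01]
yaw -180.0: turn [ 3.141e+00  2.000e-03 -2.000e-03] shift now [1.83 0.06 0.  ] shift after [ 1.83 -0.06 -0.01]
psi -0.1 q [-0.4   0.55  1.95 -0.    0.64 -0.39] p [ 0.4569 -0.0706  0.0883] F [ 0.3 -0.5 -1.5] w 0.0213 t 16.8
```

>>> arm_command(
  plan=[
    [0.8,0.1,0,0,0,0,1.2],
    [0.6,0,0,0,0,0,1.2],
    [0.2,0,0,0,0,0,1.2],
    [0,0,0,0,0,0,1.2],
  ],
)

```text
time: 17.3
position: [0.4574, -0.0697, 0.0713]
tool_rot: [-0.0, 0.706, -0.001, 0.708]
ft_force: [0.3, -0.7, -0.4]
grip_width: 0.0214
```

```bash
python3 - <<'E'
from h import *
go(.457,-.070,.070,0)
E
```

```text
yaw 0.0: turn [-0.001  0.002  0.002] shift now [ 0.13 -0.03 -0.04] shift after [ 0.13 -0.03 -0.04]
yaw -180.0: turn [ 3.141e+00  3.000e-03 -3.000e-03] shift now [ 0.13 -0.03 -0.04] shift after [0.13 0.03 0.04]
psi -0.1 q [-0.39  0.58  1.96 -0.    0.59 -0.39] p [ 0.4574 -0.0697  0.0713] F [ 0.3 -0.7 -0.4] w 0.0214 t 17.3
```

>>> arm_command(
  plan=[
    [0.15,0,0,0,0,0,1.2],
    [0,0,0,0,0,0,1.2],
    [0,0,0,0,0,0,5],
    [0,0,0,0,0,0,5],
    [0,0,0,0,0,0,5],
    [-1,0,0,0,0,0,5],
    [-2,0,0,0,0,0,5],
    [-4,0,0,0,0,0,5],
    [-4,0,0,0,0,0,5],
    [-3,0,0,0,0,0,5],
  ],
)

```text
time: 18.55
position: [0.4559, -0.0691, 0.2148]
tool_rot: [0.0, 0.707, -0.001, 0.707]
ft_force: [-0.8, -0.2, -0.0]
grip_width: 0.0502
```

```bash
python3 - <<'E'
from h import *
go(.676,.1095,.19,0)
for n in("top","scene"):
    p,d,P=cloud(n)
    hsv=cv2.cvtColor(p,cv2.COLOR_BGR2HSV)
    red=((hsv[...,0]<8)|(hsv[...,0]>172))&(hsv[...,1]>150)
    dd=np.hypot(P[...,0]-.457,P[...,1]+.07)<.06
    a=P[red&dd&(P[...,2]>.05)&(P[...,2]<.074)]; k=P[red&dd&(P[...,2]>.085)]
    print(n,len(a),len(a)>9 and (circ(edge(a[:,:2]),.036),np.median(a[:,2])),len(k),len(k)>9 and circ(edge(k[:,:2]),.011))
E
```

```text
yaw 0.0: turn [-0.001 -0.     0.001] shift now [ 2.46 17.89 21.99] shift after [ 2.48 17.86 22.01]
yaw -180.0: turn [3.14e+00 1.00e-03 1.00e-03] shift now [ 2.46 17.89 21.99] shift after [  2.48 -17.86 -22.01]
psi -0.1 q [-0.39  0.32  1.84 -0.    0.98 -0.39] p [ 0.4559 -0.0691  0.2148] F [-0.8 -0.2 -0. ] w 0.0502 t 18.6
top 57 ((array([ 0.45368998, -0.00889632]), np.float64(0.0032616551776663144)), np.float64(0.06657411706942828)) 0 False
scene 400 ((array([ 0.46146921, -0.07049545]), np.float64(0.0018842486168306777)), np.float64(0.06551670128814852)) 56 (array([ 0.4608234 , -0.06704773]), np.float64(0.000938664947328513))
```

>>> arm_command(
  plan=[
    [0,2,2.4,0,0,0,6],
    [0,3.4,4.2,0,0,0,6],
    [0,3.4,4.2,0,0,0,6],
    [0,3.4,4.2,0,0,0,6],
    [0,3.4,4.2,0,0,0,6],
    [0,1.5,2,0,0,0,6],
    [0,0,0,0,0,0,6],
  ],
)

```text
time: 19.52
position: [0.672, 0.106, 0.2109]
tool_rot: [-0.0, 0.708, -0.002, 0.706]
ft_force: [-0.5, -0.4, -0.5]
grip_width: 0.0603
```

```bash
python3 - <<'E'
from h import *
go(.676,.1095,.13,0)
E
```

```text
yaw 0.0: turn [-0.003 -0.003  0.004] shift now [8.09 0.38 0.43] shift after [8.09 0.35 0.4 ]
yaw -180.0: turn [3.138 0.006 0.005] shift now [8.09 0.38 0.43] shift after [ 8.09 -0.35 -0.4 ]
psi -0.2 q [-0.01  0.62  1.29 -0.    1.24 -0.  ] p [0.672  0.106  0.2109] F [-0.5 -0.4 -0.5] w 0.0603 t 19.5
```

>>> arm_command(
  plan=[
    [1.5,0.3,0.4,0,0,0.004,6],
    [2,0,0,0,0,0,6],
    [2,0,0,0,0,0,6],
    [1.4,0,0,0,0,0,6],
    [0,0,0,0,0,0,6],
  ],
)

```text
time: 20.15
position: [0.6693, 0.1055, 0.1346]
tool_rot: [0.003, 0.712, -0.003, 0.702]
ft_force: [0.5, -0.1, 1.0]
grip_width: 0.0599
```

```bash
python3 - <<'E'
from h import *
go(.676,.1095,.067,0)
E
```

```text
yaw 0.0: turn [-0.007 -0.014  0.   ] shift now [6.75 0.4  0.76] shift after [6.76 0.4  0.67]
yaw -180.0: turn [3.134 0.    0.022] shift now [6.75 0.4  0.76] shift after [ 6.76 -0.4  -0.67]
psi -0.4 q [-0.01  0.7   1.35 -0.    1.1  -0.  ] p [0.6693 0.1055 0.1346] F [ 0.5 -0.1  1. ] w 0.0599 t 20.1
```

>>> arm_command(
  plan=[
    [0,0.4,0.7,0,-0.014,0,6],
    [0,0,0,0,0,0,6],
    [1.5,0,0,0,0,0,6],
    [1.5,0,0,0,0,0,6],
    [0,0,0,0,0,0,6],
  ],
)

```text
time: 20.78
position: [0.678, 0.1095, 0.1044]
tool_rot: [0.003, 0.706, -0.003, 0.709]
ft_force: [0.0, -0.3, 0.8]
grip_width: 0.06
```

```bash
python3 - <<'E'
from h import *
go(.676,.1095,.067,0)
E
```

```text
yaw 0.0: turn [-0.007  0.004  0.   ] shift now [ 3.74 -0.   -0.21] shift after [ 3.74 -0.   -0.2 ]
yaw -180.0: turn [ 3.134  0.    -0.007] shift now [ 3.74 -0.   -0.21] shift after [3.74 0.   0.2 ]
psi -0.4 q [-0.    0.74  1.36 -0.    1.03  0.01] p [0.678  0.1095 0.1044] F [ 0.  -0.3  0.8] w 0.0600 t 20.8
```

>>> arm_command(
  plan=[
    [1.5,0,-0.2,0,0.004,0,6],
    [1.5,0,0,0,0,0,6],
    [0.6,0,0,0,0,0,6],
    [0,0,0,0,0,0,6],
  ],
)

```text
time: 21.28
position: [0.6754, 0.1095, 0.0649]
tool_rot: [0.003, 0.708, -0.003, 0.707]
ft_force: [0.4, -0.3, 0.3]
grip_width: 0.0599
```

```bash
python3 - <<'E'
from h import *
go(.676,.1095,.067,0)
E
```

```text
yaw 0.0: turn [-0.008 -0.002  0.   ] shift now [-0.21 -0.    0.06] shift after [-0.21 -0.    0.06]
yaw -180.0: turn [3.134e+00 0.000e+00 2.000e-03] shift now [-0.21 -0.    0.06] shift after [-0.21  0.   -0.06]
psi -0.4 q [-0.    0.79  1.38 -0.    0.97  0.01] p [0.6754 0.1095 0.0649] F [ 0.4 -0.3  0.3] w 0.0599 t 21.3
```

>>> arm_command(
  plan=[
    [-0.3,0,0,0,0,0,6],
    [0,0,0,0,0,0,1.6],
    [0,0,0,0,0,0,1.6],
    [0,0,0,0,0,0,1.6],
    [0,0,0,0,0,0,1.6],
  ],
  grip_force=25,
)

```text
time: 21.9
position: [0.6766, 0.1096, 0.0699]
tool_rot: [0.003, 0.707, -0.003, 0.708]
ft_force: [-0.4, -0.4, -0.7]
grip_width: 0.0324
```

>>> arm_command(
  plan=[
    [-1,0,0,0,0,0,1.6],
    [-1.5,0,0,0,0,0,1.6],
    [-1.5,0,0,0,0,0,1.6],
    [-1.5,0,0,0,0,0,1.6],
    [-0.5,0,0,0,0,0,1.6],
    [0,0,0,0,0,0,1.6],
  ],
)

```text
time: 22.65
position: [0.6768, 0.1096, 0.1351]
tool_rot: [0.003, 0.706, -0.003, 0.708]
ft_force: [0.5, -0.0, -2.4]
grip_width: 0.0323
```

```bash
python3 - <<'E'
from h import *
go(.682,-.101,.13,0)
p,d,P=cloud("scene"); cv2.imwrite("pics/d1.png",cv2.resize(p[100:340,180:440],None,fx=2.4,fy=2.4))
E
```

```text
yaw 0.0: turn [-0.007  0.003  0.   ] shift now [  0.51 -21.05   0.68] shift after [  0.51 -21.06   0.52]
yaw -180.0: turn [ 3.134  0.    -0.005] shift now [  0.51 -21.05   0.68] shift after [ 0.51 21.06 -0.52]
psi -0.4 q [-0.    0.7   1.35 -0.    1.09  0.01] p [0.6768 0.1096 0.1351] F [ 0.5 -0.  -2.4] w 0.0323 t 22.6
```

View pics/d1.png

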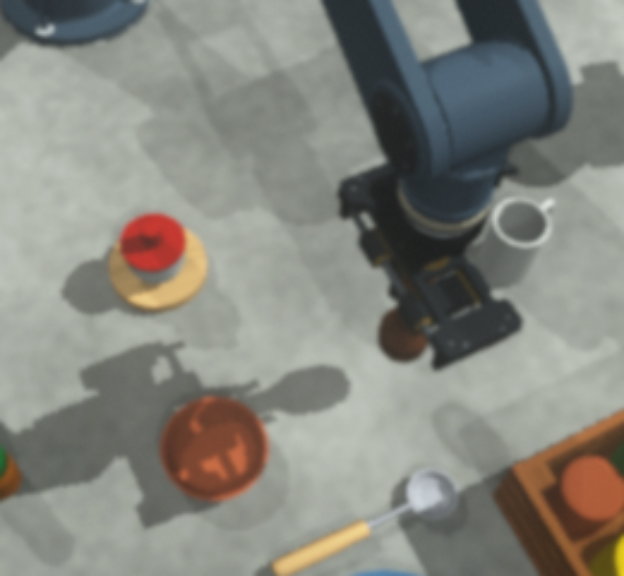

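```bash
python3 - <<'E'
from h import *
o=robot.get_obs()["position"]; b=o[2]-.0699
for n in("top","scene"):
    p,d,P=cloud(n)
    hsv=cv2.cvtColor(p,cv2.COLOR_BGR2HSV)
    Q=near(P,o,.06,b-.02,b+.055); print(n,len(Q),"zmin",Q[:,2].min()-b if len(Q) else 0)
    for z in np.arange(0,.05,.01):
        q=Q[(Q[:,2]>b+z)&(Q[:,2]<b+z+.01)]
        if len(q)>5: print("  ",z.round(3),len(q),circ(edge(q[:,:2]),.0255 if z<.03 else .02),(q.min(0)+q.max(0))[:2]/2)
E
```

```text
top 0 zmin 0
scene 291 zmin -0.000866332293255126
   0.0 14 (array([0.67714981, 0.11119553]), np.float64(0.0005299313269711212)) [0.68961417 0.10041809]
   0.01 37 (array([0.67791075, 0.10963903]), np.float64(0.00023696589779043111)) [0.68711357 0.10215075]
   0.02 54 (array([0.67793989, 0.10933086]), np.float64(0.00025048804598811966)) [0.67813248 0.10348828]
   0.03 112 (array([0.67946565, 0.10469906]), np.float64(0.0032177350111722604)) [0.67763909 0.10324205]
   0.04 61 (array([0.67808785, 0.11092787]), np.float64(0.001148513890411474)) [0.67935875 0.1042077 ]
```

The pestle is held and upright. The picture shows the lid on the bowl at (153,245), the dish empty at (215,450) and the mug at (520,230). The grip width of 32 mm means the pads are catching the underside of the knob, but the foot is level, so I'll carry on to the dish.

>>> arm_command(
  plan=[
    [0,-2,0.1,0,0,0,1.6],
    [0,-3,0.1,0,0,0,1.6],
    [0,-3,0.1,0,0,0,1.6],
    [0,-3,0.1,0,0,0,1.6],
    [0,-3,0.1,0,0,0,1.6],
    [0,-3,0.1,0,0,0,1.6],
    [0,-2,0,0,0,0,1.6],
    [0,-1,0,0,0,0,1.6],
    [0,0,0,0,0,0,1.6],
  ],
)

```text
time: 23.92
position: [0.6773, -0.1058, 0.1286]
tool_rot: [0.003, 0.71, -0.004, 0.704]
ft_force: [-0.1, -0.3, -1.0]
grip_width: 0.0323
```

```bash
python3 - <<'E'
from h import *
go(.6828,-.1004,.10,0)
E
```

```text
yaw 0.0: turn [-0.01  -0.008  0.002] shift now [2.85 0.55 0.57] shift after [2.86 0.54 0.55]
yaw -180.0: turn [3.132e+00 3.000e-03 1.300e-02] shift now [2.85 0.55 0.57] shift after [ 2.86 -0.54 -0.55]
psi -0.6 q [-0.32  0.72  1.34 -0.    1.09 -0.3 ] p [ 0.6773 -0.1058  0.1286] F [-0.1 -0.3 -1. ] w 0.0323 t 23.9
```

>>> arm_command(
  plan=[
    [0,0.5,0.5,-0.01,-0.008,0.002,1.6],
    [0,0,0,0,0,0,1.6],
    [1,0,0,0,0,0,1.6],
    [1,0,0,0,0,0,1.6],
    [0,0,0,0,0,0,1.6],
  ],
)

```text
time: 24.55
position: [0.6822, -0.096, 0.1066]
tool_rot: [-0.001, 0.708, 0.003, 0.707]
ft_force: [-0.6, -0.5, -1.8]
grip_width: 0.0322
```

```bash
python3 - <<'E'
from h import *
go(.6828,-.1004,.076,0)
E
```

```text
yaw 0.0: turn [ 0.005 -0.001 -0.002] shift now [ 3.06 -0.44  0.07] shift after [ 3.06 -0.44  0.06]
yaw 180.0: turn [-3.136e+00  3.000e-03 -2.000e-03] shift now [ 3.06 -0.44  0.07] shift after [ 3.06  0.44 -0.06]
psi 0.3 q [-0.3   0.74  1.35  0.    1.05 -0.31] p [ 0.6822 -0.096   0.1066] F [-0.6 -0.5 -1.8] w 0.0322 t 24.6
```

>>> arm_command(
  plan=[
    [0,-0.4,0,0,0,0,1.6],
    [0.8,0,0,0,0,0,1.6],
    [0.8,0,0,0,0,0,1.6],
    [0.5,0,0,0,0,0,1.6],
    [0,0,0,0,0,0,1.6],
  ],
)

```text
time: 25.18
position: [0.6821, -0.1007, 0.0838]
tool_rot: [-0.001, 0.708, 0.002, 0.707]
ft_force: [-0.2, -0.2, -0.1]
grip_width: 0.0319
```

```bash
python3 - <<'E'
from h import *
go(.6828,-.1004,.076,0)
E
```

```text
yaw 0.0: turn [ 0.005 -0.002 -0.002] shift now [0.78 0.03 0.07] shift after [0.78 0.03 0.07]
yaw 180.0: turn [-3.137e+00  3.000e-03 -2.000e-03] shift now [0.78 0.03 0.07] shift after [ 0.78 -0.03 -0.07]
psi 0.3 q [-0.31  0.77  1.36  0.    1.01 -0.31] p [ 0.6821 -0.1007  0.0838] F [-0.2 -0.2 -0.1] w 0.0319 t 25.2
```

>>> arm_command(
  plan=[
    [0.4,0,0.1,0,0,0,1.6],
    [0.2,0,0,0,0,0,1.6],
    [0.1,0,0,0,0,0,1.6],
    [0,0,0,0,0,0,1.6],
  ],
)

```text
time: 25.68
position: [0.6836, -0.1007, 0.0767]
tool_rot: [-0.001, 0.707, 0.002, 0.707]
ft_force: [-0.1, -0.9, -1.7]
grip_width: 0.0326
```

```bash
python3 - <<'E'
from h import *
go(.6828,-.1004,.076,0)
E
```

```text
yaw 0.0: turn [ 0.005 -0.001 -0.002] shift now [ 0.07  0.03 -0.08] shift after [ 0.07  0.03 -0.08]
yaw 180.0: turn [-3.137e+00  3.000e-03 -1.000e-03] shift now [ 0.07  0.03 -0.08] shift after [ 0.07 -0.03  0.08]
psi 0.3 q [-0.31  0.78  1.36  0.    1.   -0.31] p [ 0.6836 -0.1007  0.0767] F [-0.1 -0.9 -1.7] w 0.0326 t 25.7
```

>>> arm_command(
  plan=[
    [0.1,0,0,0,0,0,1.6],
    [0,0,0,0,0,0,1.6],
    [0,0,0,0,0,0,6],
    [0,0,0,0,0,0,6],
    [0,0,0,0,0,0,6],
  ],
)

```text
time: 26.3
position: [0.6846, -0.101, 0.077]
tool_rot: [-0.001, 0.706, 0.002, 0.708]
ft_force: [0.3, -0.5, 1.1]
grip_width: 0.0543
```

```bash
python3 - <<'E'
from h import *
go(.6828,-.1004,.2,0)
P=cloud("scene")[2]
for a,b,r in((.01,.035,.0255),(.112,.128,.017)):
    Q=near(P,(.6845,-.1),.032,a,b); print(len(Q),len(Q)>5 and circ(edge(Q[:,:2]),r))
E
```

```text
yaw 0.0: turn [ 0.005  0.002 -0.001] shift now [-12.3    0.07  -0.15] shift after [-12.3    0.06  -0.18]
yaw 180.0: turn [-3.137e+00  1.000e-03  3.000e-03] shift now [-12.3    0.07  -0.15] shift after [-12.3   -0.06   0.18]
psi 0.3 q [-0.31  0.78  1.36  0.    1.   -0.31] p [ 0.6846 -0.101   0.077 ] F [ 0.3 -0.5  1.1] w 0.0543 t 26.3
0 False
16 (array([ 0.68483646, -0.0991288 ]), np.float64(0.0003355564246551694))
```

>>> arm_command(
  plan=[
    [-1.5,0,-0.1,0,0,0,6],
    [-3,0,0,0,0,0,6],
    [-4,0,0,0,0,0,6],
    [-4,0,0,0,0,0,8.7],
    [-1,1,-0.2,0,0,0,8.7],
    [0,4.5,-0.7,0,0,0,8.7],
    [0,4.5,-0.7,0,0,0,8.7],
    [0,4.5,-0.7,0,0,0,8.7],
    [0,4.5,-0.7,0,0,0,8.7],
    [0,4.5,-0.7,-0.1,0,0,8.7],
    [0,4.5,-0.7,-0.1,0,0,8.7],
    [0,0,0,-0.08,0,0,8.7],
  ],
)

```text
time: 27.85
position: [0.627, 0.1889, 0.2175]
tool_rot: [-0.102, 0.7, 0.104, 0.699]
ft_force: [-0.0, -0.1, -0.4]
grip_width: 0.087
```

```bash
python3 - <<'E'
from h import *
go(.6163,.288,.13,16)
P=cloud("scene")[2]
for a,b,r in((.01,.035,.0255),(.112,.128,.017)):
    Q=near(P,(.6845,-.1),.032,a,b); print(len(Q),len(Q)>5 and circ(edge(Q[:,:2]),r))
E
```

```text
yaw 16.0: turn [ 0.013 -0.002 -0.002] shift now [8.77 9.77 1.85] shift after [8.75 9.82 1.7 ]
yaw 196.0: turn [-3.128e+00  4.000e-03 -3.000e-03] shift now [8.77 9.77 1.85] shift after [ 8.75 -9.82 -1.7 ]
psi 16.8 q [ 0.12  0.57  1.36  0.    1.21 -0.17] p [0.627  0.1889 0.2175] F [-0.  -0.1 -0.4] w 0.0870 t 27.9
55 (array([ 0.68616821, -0.09900767]), np.float64(0.0002642169510661714))
31 (array([ 0.68519302, -0.0981106 ]), np.float64(0.00021756136714978964))
```

>>> arm_command(
  plan=[
    [0,3.3,0.6,0,0,0,8.7],
    [0,3.3,0.6,0,0,0,8.7],
    [0,3,0.5,0,0,0,8.7],
    [1.5,0,0,0,0,0,8.7],
    [3,0,0,0,0,0,8.7],
    [3,0,0,0,0,0,8.7],
    [0,0,0,0,0,0,8.7],
    [0,0,0,0,0,0,8.7],
  ],
)

```text
time: 28.9
position: [0.6118, 0.2825, 0.1361]
tool_rot: [-0.1, 0.704, 0.099, 0.696]
ft_force: [-0.9, 0.2, 1.2]
grip_width: 0.0868
```

```bash
python3 - <<'E'
from h import *
go(.6163,.288,.10,16)
E
```

```text
yaw 16.0: turn [ 0.003 -0.011  0.   ] shift now [3.6  0.4  0.63] shift after [3.61 0.4  0.58]
yaw 196.0: turn [-3.139 -0.    -0.018] shift now [3.6  0.4  0.63] shift after [ 3.61 -0.4  -0.58]
psi 16.2 q [ 0.27  0.69  1.37 -0.    1.09 -0.01] p [0.6118 0.2825 0.1361] F [-0.9  0.2  1.2] w 0.0868 t 28.9
```

>>> arm_command(
  plan=[
    [0,0.4,0.6,0,-0.011,0,8.7],
    [0,0,0,0,0,0,8.7],
    [1.5,0,0,0,0,0,8.7],
    [1.5,0,0,0,0,0,8.7],
    [0,0,0,0,0,0,8.7],
  ],
)

```text
time: 29.52
position: [0.6185, 0.2883, 0.1069]
tool_rot: [-0.099, 0.698, 0.099, 0.702]
ft_force: [0.3, 0.2, 0.7]
grip_width: 0.0873
```

```bash
python3 - <<'E'
from h import *
go(.6163,.288,.032,16)
p,d,P=cloud("scene"); cv2.imwrite("pics/e1.png",cv2.resize(p[60:260,300:520],None,fx=2.5,fy=2.5))
E
```

```text
yaw 16.0: turn [0.002 0.005 0.   ] shift now [ 7.49  0.03 -0.26] shift after [ 7.49  0.03 -0.22]
yaw 196.0: turn [-3.139e+00 -1.000e-03  8.000e-03] shift now [ 7.49  0.03 -0.26] shift after [ 7.49 -0.03  0.22]
psi 16.1 q [ 0.27  0.73  1.37 -0.    1.03 -0.01] p [0.6185 0.2883 0.1069] F [0.3 0.2 0.7] w 0.0873 t 29.5
```

View pics/e1.png

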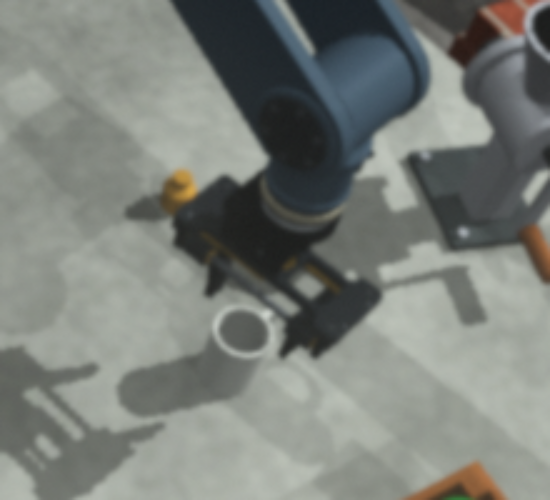

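The crop shows the mug at (244,333), midway between the open fingertips at (212,280) and (295,345), with the handle clear. I'll go down.

>>> arm_command(
  plan=[
    [1.5,0,-0.2,0,0.005,0,8.7],
    [2,0,0,0,0,0,8.7],
    [2,0,0,0,0,0,8.7],
    [1,0,0,0,0,0,8.7],
    [0,0,0,0,0,0,8.7],
  ],
)

```text
time: 30.2
position: [0.6165, 0.2877, 0.0367]
tool_rot: [-0.099, 0.7, 0.099, 0.7]
ft_force: [0.1, -0.7, -0.4]
grip_width: 0.0872
```

```bash
python3 - <<'E'
from h import *
go(.6163,.288,.032,16)
E
```

```text
yaw 16.0: turn [ 0.002 -0.001  0.   ] shift now [ 0.47  0.03 -0.01] shift after [ 0.47  0.03 -0.01]
yaw 196.0: turn [-3.14e+00 -1.00e-03 -1.00e-03] shift now [ 0.47  0.03 -0.01] shift after [ 0.47 -0.03  0.01]
psi 16.1 q [ 0.27  0.83  1.41 -0.    0.91 -0.01] p [0.6165 0.2877 0.0367] F [ 0.1 -0.7 -0.4] w 0.0872 t 30.2
```

>>> arm_command(
  plan=[
    [0.3,0,0,0,0,0,5],
    [0,0,0,0,0,0,5],
    [0,0,0,0,0,0,5],
    [0,0,0,0,0,0,5],
    [0,0,0,0,0,0,5],
  ],
  grip_force=15,
)

```text
time: 30.82
position: [0.6178, 0.2881, 0.0354]
tool_rot: [-0.099, 0.699, 0.099, 0.701]
ft_force: [0.3, -0.4, -0.8]
grip_width: 0.0607
```

```bash
python3 - <<'E'
from h import *
go(.6163,.288,.2,16)
E
```

```text
yaw 16.0: turn [0.002 0.003 0.   ] shift now [-16.46   0.02  -0.1 ] shift after [-16.46   0.03  -0.15]
yaw 196.0: turn [-3.14e+00 -1.00e-03  4.00e-03] shift now [-16.46   0.02  -0.1 ] shift after [-16.46  -0.03   0.15]
psi 16.1 q [ 0.27  0.83  1.41 -0.    0.91 -0.01] p [0.6178 0.2881 0.0354] F [ 0.3 -0.4 -0.8] w 0.0607 t 30.8
```

>>> arm_command(
  plan=[
    [-1,0,0,0,0,0,5],
    [-2.5,0,0,0,0,0,5],
    [-3.5,0,0,0,0,0,5],
    [-3.5,0,0,0,0,0,5],
    [-3.5,0,0,0,0,0,5],
    [-2,0,0,0,0,0,5],
    [0,0,0,0.1,0,0,5],
    [0,0,0,0.16,0,0,5],
    [0,0,0,0.16,0,0,5],
    [0,0,0,0.16,0,0,5],
    [0,0,0,0.16,0,0,5],
    [0,0,0,0.16,0,0,5],
  ],
)

```text
time: 32.33
position: [0.6172, 0.2882, 0.2097]
tool_rot: [0.227, 0.667, -0.223, 0.673]
ft_force: [-0.2, -0.4, -0.5]
grip_width: 0.0606
```

>>> arm_command(
  plan=[
    [0,0,0,0.16,0,0,5],
    [0,0,0,0.16,0,0,5],
    [0,0,0,0.16,0,0,5],
    [0,0,0,0.16,0,0,5],
    [0,0,0,0.16,0,0,5],
    [0,0,0,0,0,0,5],
  ],
)

```text
time: 33.08
position: [0.6163, 0.288, 0.2139]
tool_rot: [0.479, 0.521, -0.471, 0.526]
ft_force: [-0.7, 0.2, -1.5]
grip_width: 0.0605
```

```bash
python3 - <<'E'
from h import *
go(.457,-.1885,.2)
E
```

```text
yaw -84.4: turn [-0.    -0.002 -0.012] shift now [  1.06 -20.49  45.89] shift after [  1.39 -20.48  45.88]
yaw -264.4: turn [ 3.142e+00 -1.900e-02  3.000e-03] shift now [  1.06 -20.49  45.89] shift after [  1.39  20.48 -45.88]
psi -84.4 q [ 0.27  0.61  1.3  -0.    1.22  1.75] p [0.6163 0.288  0.2139] F [-0.7  0.2 -1.5] w 0.0605 t 33.1
```

>>> arm_command(
  plan=[
    [0,-0.9,2,0,0,-0.012,5],
    [0,-1.8,4.1,0,0,0,5],
    [0,-1.8,4.1,0,0,0,5],
    [0,-1.8,4.1,0,0,0,5],
    [0,-1.8,4.1,0,0,0,5],
    [0,-1.8,4.1,0,0,0,5],
    [0,-1.8,4.1,0,0,0,5],
    [0,-1.8,4.1,0,0,0,5],
    [0,-1.8,4.1,0,0,0,5],
    [0,-1.8,4.1,0,0,0,5],
    [0,-1.8,4,0,0,0,5],
    [0,-1,2.5,0,0,0,5],
  ],
)

```text
time: 34.58
position: [0.4538, -0.2082, 0.2178]
tool_rot: [0.467, 0.529, -0.471, 0.529]
ft_force: [0.4, 0.7, -0.8]
grip_width: 0.0608
```

>>> arm_command(
  plan=[
    [0,0,0,0.1,0,0,5],
    [0,0,0,0.16,0,0,5],
    [0,0,0,0.16,0,0,5],
    [0,0,0,0.16,0,0,5],
    [0,0,0,0.16,0,0,5],
    [0,0,0,0.16,0,0,5],
    [0,0,0,0.16,0,0,5],
    [0,0,0,0.1,0,0,5],
    [0,0,0,0,0,0,5],
  ],
)

```text
time: 35.7
position: [0.441, -0.215, 0.2204]
tool_rot: [-0.682, -0.174, 0.689, -0.176]
ft_force: [0.4, -0.3, -1.4]
grip_width: 0.0605
```

```bash
python3 - <<'E'
from h import *
go(.457,-.1885,.12)
E
```

```text
yaw -151.4: turn [-0.    0.01  0.  ] shift now [10.01 -1.56 -2.77] shift after [10.04 -1.56 -2.67]
yaw -331.4: turn [ 3.142  0.    -0.016] shift now [10.01 -1.56 -2.77] shift after [10.04  1.56  2.67]
psi -151.4 q [-0.68  0.35  1.76 -0.01  1.03  1.97] p [ 0.441  -0.215   0.2204] F [ 0.4 -0.3 -1.4] w 0.0605 t 35.7
```

>>> arm_command(
  plan=[
    [0,-1,-1.6,0,0.01,0,5],
    [0,-0.5,-1,0,0,0,5],
    [2,0,0,0,0,0,5],
    [3,0,0,0,0,0,5],
    [3,0,0,0,0,0,5],
    [1.5,0,0,0,0,0,5],
    [0,0,0,0,0,0,5],
  ],
)

```text
time: 36.58
position: [0.4603, -0.1846, 0.124]
tool_rot: [0.685, 0.178, -0.683, 0.18]
ft_force: [0.6, -0.8, -0.5]
grip_width: 0.0604
```

```bash
python3 - <<'E'
from h import *
go(.457,-.1885,.036)
E
```

```text
yaw -150.6: turn [-0.    -0.003 -0.003] shift now [8.8  0.15 0.5 ] shift after [8.8  0.18 0.48]
yaw -330.6: turn [ 3.142 -0.005  0.004] shift now [8.8  0.15 0.5 ] shift after [ 8.8  -0.18 -0.48]
psi -150.6 q [-0.61  0.51  1.85  0.    0.78  2.02] p [ 0.4603 -0.1846  0.124 ] F [ 0.6 -0.8 -0.5] w 0.0604 t 36.6
```

>>> arm_command(
  plan=[
    [0,0.2,0.5,0,0,0,5],
    [2,0,0,0,0,0,5],
    [2,0,0,0,0,0,5],
    [2,0,0,0,0,0,5],
    [1,0,0,0,0,0,5],
    [0,0,0,0,0,0,5],
  ],
)

```text
time: 37.33
position: [0.4619, -0.1921, 0.0576]
tool_rot: [0.688, 0.176, -0.68, 0.185]
ft_force: [-0.0, 0.2, -0.7]
grip_width: 0.0607
```

```bash
python3 - <<'E'
from h import *
go(.457,-.1885,.036)
E
```

```text
yaw -150.4: turn [-0.    -0.008 -0.015] shift now [ 2.15 -0.59  0.26] shift after [ 2.16 -0.56  0.24]
yaw -330.4: turn [ 3.141 -0.024  0.013] shift now [ 2.15 -0.59  0.26] shift after [ 2.16  0.56 -0.24]
psi -150.4 q [-0.62  0.63  1.89  0.    0.6   2.01] p [ 0.4619 -0.1921  0.0576] F [-0.   0.2 -0.7] w 0.0607 t 37.3
```

>>> arm_command(
  plan=[
    [0,-0.5,0.2,0,-0.008,-0.015,5],
    [0,0,0,0,0,0,5],
    [0.9,0,0,0,0,0,5],
    [0.5,0,0,0,0,0,5],
    [0,0,0,0,0,0,5],
  ],
)

```text
time: 37.95
position: [0.4587, -0.1894, 0.0446]
tool_rot: [0.684, 0.18, -0.683, 0.182]
ft_force: [-0.2, -0.1, -0.5]
grip_width: 0.0607
```

```bash
python3 - <<'E'
from h import *
go(.457,-.1885,.036)
E
```

```text
yaw -150.4: turn [-0.    -0.001 -0.003] shift now [ 0.86 -0.17  0.1 ] shift after [ 0.86 -0.16  0.1 ]
yaw -330.4: turn [ 3.142e+00 -5.000e-03  2.000e-03] shift now [ 0.86 -0.17  0.1 ] shift after [ 0.86  0.16 -0.1 ]
psi -150.4 q [-0.62  0.66  1.89 -0.    0.59  2.01] p [ 0.4587 -0.1894  0.0446] F [-0.2 -0.1 -0.5] w 0.0607 t 38.0
```

>>> arm_command(
  plan=[
    [0.4,-0.1,0.1,0,0,-0.003,5],
    [0.2,0,0,0,0,0,5],
    [0.1,0,0,0,0,0,5],
    [0,0,0,0,0,0,5],
  ],
)

```text
time: 38.45
position: [0.4572, -0.189, 0.0369]
tool_rot: [0.684, 0.181, -0.683, 0.18]
ft_force: [0.4, -1.2, -0.3]
grip_width: 0.0602
```

```bash
python3 - <<'E'
from h import *
go(.457,-.1885,.0355)
E
```

```text
yaw -150.4: turn [ 0.    -0.001  0.   ] shift now [ 0.14 -0.05 -0.01] shift after [ 0.14 -0.05 -0.01]
yaw -330.4: turn [-3.142e+00 -1.000e-03 -2.000e-03] shift now [ 0.14 -0.05 -0.01] shift after [0.14 0.05 0.01]
psi -150.4 q [-0.62  0.67  1.9   0.    0.57  2.  ] p [ 0.4572 -0.189   0.0369] F [ 0.4 -1.2 -0.3] w 0.0602 t 38.5
```

Release and lift, then check.

>>> arm_command(
  plan=[
    [0.1,0,0,0,0,0,5],
    [0,0,0,0,0,0,5],
    [0,0,0,0,0,0,8.7],
    [0,0,0,0,0,0,8.7],
    [0,0,0,0,0,0,8.7],
    [-1,0,0,0,0,0,8.7],
    [-2,0,0,0,0,0,8.7],
    [-4,0,0,0,0,0,8.7],
    [-4,0,0,0,0,0,8.7],
    [-4,0,0,0,0,0,8.7],
    [0,0,0,0,0,0,8.7],
  ],
)

```text
time: 39.83
position: [0.4574, -0.1894, 0.1937]
tool_rot: [0.685, 0.18, -0.683, 0.181]
ft_force: [-0.3, 0.5, 0.9]
grip_width: 0.087
```

```bash
python3 - <<'E'
from h import *
go(.6142,-.3086,.15,-30)
go(.6142,-.3086,.15,0)
for n in("top","scene"):
    p,d,P=cloud(n)
    Q=near(P,(.457,-.1885),.036,.079,.09); print(n,len(Q),len(Q)>5 and circ(edge(Q[:,:2]),.031))
    Q=near(P,(.614,-.3086),.03,.06,.075); print(n,len(Q),len(Q)>5 and circ(edge(Q[:,:2]),.0197))
cv2.imwrite("pics/f1.png",p)
E
```

```text
yaw -210.0: turn [ 1.04e+00 -4.00e-03 -1.00e-03] shift now [ 4.44 18.09 -7.73] shift after [  4.37   2.48 -19.54]
yaw -30.0: turn [-2.102e+00  1.000e-03 -4.000e-03] shift now [ 4.44 18.09 -7.73] shift after [ 4.37 -2.48 19.54]
psi -150.4 q [-0.62  0.39  1.79  0.    0.96  2.  ] p [ 0.4574 -0.1894  0.1937] F [-0.3  0.5  0.9] w 0.0870 t 39.8
yaw -180.0: turn [ 0.516 -0.003 -0.002] shift now [ 4.44 18.09 -7.73] shift after [  4.37  11.92 -15.68]
yaw 0.0: turn [-2.625  0.003 -0.004] shift now [ 4.44 18.09 -7.73] shift after [  4.37 -11.92  15.68]
psi -150.4 q [-0.62  0.39  1.79  0.    0.96  2.  ] p [ 0.4574 -0.1894  0.1937] F [-0.3  0.5  0.9] w 0.0870 t 39.8
top 33 (array([ 0.45589702, -0.19083595]), np.float64(0.0002959704110602514))
top 226 (array([ 0.61238251, -0.30937926]), np.float64(0.0003194781883287706))
scene 142 (array([ 0.45958913, -0.18808467]), np.float64(0.000279172958876292))
scene 244 (array([ 0.61634084, -0.30798751]), np.float64(0.00038278795109564147))
```

View pics/f1.png

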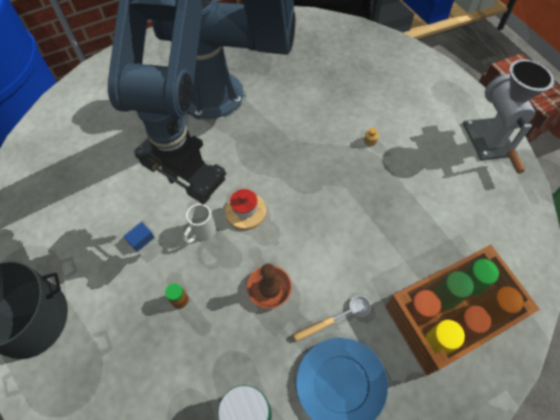

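The scene view shows the mug upright beside the board at (200,222), with its handle pointing away from the board. The lid is on the bowl at (243,200), the pestle stands in the dish at (269,282), and the caddy and weight have not moved. Next is the jar at (176,295).

>>> arm_command(
  plan=[
    [0,1.8,-0.8,0,0,0,7],
    [0,4,-1.7,0,0,0,7],
    [0,4,-1.7,0,0,0,7],
    [0,4,-1.7,0,0,0,7],
    [0,3,-1.3,0,0,0,7],
    [0,0.5,-0.2,0,0,0,7],
    [2.5,0,0,0,0,0,7],
    [2.5,0,0,0,0,0,7],
    [0,0,0,0,0,0,7],
    [0,0,0,0,0,0,7],
  ],
)

```text
time: 41.18
position: [0.5949, -0.2946, 0.12]
tool_rot: [-0.674, -0.193, 0.693, -0.168]
ft_force: [-0.1, -0.9, 0.6]
grip_width: 0.07
```

```bash
python3 - <<'E'
from h import *
go(.6142,-.3086,.1)
E
```

```text
yaw -150.4: turn [-0.     0.017  0.04 ] shift now [ 1.89  2.24 -1.02] shift after [ 2.    2.17 -0.99]
yaw -330.4: turn [ 3.141  0.063 -0.027] shift now [ 1.89  2.24 -1.02] shift after [ 2.   -2.17  0.99]
psi -150.4 q [-0.63  0.71  1.38  0.    1.09  2.  ] p [ 0.5949 -0.2946  0.12  ] F [-0.1 -0.9  0.6] w 0.0700 t 41.2
```

>>> arm_command(
  plan=[
    [0,1,-0.5,0,0.017,0.04,7],
    [0,1,-0.4,0,0,0,7],
    [0,0,0,0,0,0,7],
    [0.5,0,0,0,0,0,7],
    [0,0,0,0,0,0,7],
  ],
)

```text
time: 41.8
position: [0.6137, -0.3082, 0.1175]
tool_rot: [0.684, 0.18, -0.683, 0.181]
ft_force: [1.0, 0.4, 0.3]
grip_width: 0.0696
```

```bash
python3 - <<'E'
from h import *
go(.6142,-.3086,.06)
E
```

```text
yaw -150.4: turn [-0.    -0.001 -0.003] shift now [ 5.75  0.04 -0.02] shift after [ 5.75  0.06 -0.03]
yaw -330.4: turn [ 3.142e+00 -4.000e-03  2.000e-03] shift now [ 5.75  0.04 -0.02] shift after [ 5.75 -0.06  0.03]
psi -150.4 q [-0.63  0.73  1.35 -0.    1.06  2.  ] p [ 0.6137 -0.3082  0.1175] F [1.  0.4 0.3] w 0.0696 t 41.8
```

>>> arm_command(
  plan=[
    [2,0,0,0,0,0,7],
    [2,0,0,0,0,0,7],
    [2,0,0,0,0,0,7],
    [1.5,0,0,0,0,0,7],
    [0,0,0,0,0,0,7],
    [0,0,0,0,0,0,7],
  ],
)

```text
time: 42.55
position: [0.6122, -0.3072, 0.0345]
tool_rot: [-0.683, -0.181, 0.684, -0.18]
ft_force: [0.4, -0.6, -0.6]
grip_width: 0.07
```

```bash
python3 - <<'E'
from h import *
go(.6142,-.3086,.022)
E
```

```text
yaw -150.4: turn [-0.     0.001  0.002] shift now [ 1.25  0.22 -0.11] shift after [ 1.25  0.22 -0.11]
yaw -330.4: turn [ 3.142e+00  3.000e-03 -2.000e-03] shift now [ 1.25  0.22 -0.11] shift after [ 1.25 -0.22  0.11]
psi -150.4 q [-0.63  0.83  1.39 -0.    0.92  2.  ] p [ 0.6122 -0.3072  0.0345] F [ 0.4 -0.6 -0.6] w 0.0700 t 42.5
```

>>> arm_command(
  plan=[
    [0.7,0.2,-0.1,0,0,0,7],
    [0.5,0,0,0,0,0,7],
    [0,0,0,0,0,0,7],
    [0,0,0,0,0,0,3],
    [0,0,0,0,0,0,3],
    [0,0,0,0,0,0,3],
    [0,0,0,0,0,0,3],
  ],
  grip_force=20,
)

```text
time: 43.42
position: [0.6156, -0.3095, 0.0242]
tool_rot: [0.684, 0.18, -0.683, 0.181]
ft_force: [-0.6, -0.7, -0.4]
grip_width: 0.0434
```

```bash
python3 - <<'E'
from h import *
go(.6142,-.3086,.022)
E
```

```text
yaw -150.4: turn [-0.    -0.001 -0.002] shift now [ 0.22 -0.15  0.07] shift after [ 0.22 -0.15  0.07]
yaw -330.4: turn [ 3.142e+00 -3.000e-03  1.000e-03] shift now [ 0.22 -0.15  0.07] shift after [ 0.22  0.15 -0.07]
psi -150.4 q [-0.63  0.85  1.39 -0.    0.9   2.  ] p [ 0.6156 -0.3095  0.0242] F [-0.6 -0.7 -0.4] w 0.0434 t 43.4
```

>>> arm_command(
  plan=[
    [-1,0,0,0,0,0,3],
    [-2.5,0,0,0,0,0,3],
    [-4,0,0,0,0,0,3],
    [-4,0,0,0,0,0,3],
    [-4,0,0,0,0,0,3],
    [-2.5,0,0,0,0,0,3],
    [0,0,0,0,0,0,3],
  ],
)

```text
time: 44.3
position: [0.6151, -0.3089, 0.2122]
tool_rot: [0.684, 0.18, -0.683, 0.181]
ft_force: [0.2, 0.1, -0.7]
grip_width: 0.0433
```

```bash
python3 - <<'E'
from h import *
go(.457,.0515,.2)
E
```

```text
yaw -150.4: turn [-0.    -0.001 -0.002] shift now [  1.14 -39.15  -4.05] shift after [  1.22 -39.15  -4.05]
yaw -330.4: turn [ 3.142e+00 -4.000e-03  2.000e-03] shift now [  1.14 -39.15  -4.05] shift after [ 1.22 39.15  4.05]
psi -150.4 q [-0.63  0.62  1.27  0.    1.24  2.  ] p [ 0.6151 -0.3089  0.2122] F [ 0.2  0.1 -0.7] w 0.0433 t 44.3
```

>>> arm_command(
  plan=[
    [0,-2,-0.2,0,0,0,3],
    [0,-4.3,-0.5,0,0,0,3],
    [0,-4.3,-0.5,0,0,0,3],
    [0,-4.3,-0.5,0,0,0,3],
    [0,-4.3,-0.4,0,0,0,3],
    [0,-4.3,-0.4,0,0,0,3],
    [0,-4.3,-0.4,0,0,0,3],
    [0,-4.3,-0.4,0,0,0,3],
    [0,-4,-0.4,0,0,0,3],
    [0,-2,-0.2,0,0,0,3],
    [0,0,0,0,0,0,3],
    [0,0,0,0,0,0,3],
  ],
)

```text
time: 45.8
position: [0.4462, 0.0544, 0.2002]
tool_rot: [-0.677, -0.184, 0.69, -0.176]
ft_force: [-0.7, 0.1, -0.3]
grip_width: 0.043
```

```bash
python3 - <<'E'
from h import *
go(.4577,.0502,.1)
E
```

```text
yaw -150.5: turn [-0.     0.014  0.016] shift now [ 9.99  1.09 -0.94] shift after [10.02  0.93 -0.8 ]
yaw -330.5: turn [ 3.141  0.025 -0.022] shift now [ 9.99  1.09 -0.94] shift after [10.02 -0.93  0.8 ]
psi -150.5 q [-0.13  0.34  1.87  0.01  0.96  2.49] p [0.4462 0.0544 0.2002] F [-0.7  0.1 -0.3] w 0.0430 t 45.8
```

>>> arm_command(
  plan=[
    [0,0.9,-0.8,0,0.014,0.016,3],
    [0,0,0,0,0,0,3],
    [2,0,0,0,0,0,3],
    [3,0,0,0,0,0,3],
    [3,0,0,0,0,0,3],
    [2,0,0,0,0,0,3],
    [0,0,0,0,0,0,3],
    [0,0,0,0,0,0,3],
  ],
)

```text
time: 46.8
position: [0.4654, 0.0443, 0.0979]
tool_rot: [0.687, 0.175, -0.682, 0.179]
ft_force: [1.0, -0.5, -0.8]
grip_width: 0.0433
```

```bash
python3 - <<'E'
from h import *
go(.4577,.0502,.04)
E
```

```text
yaw -151.0: turn [-0.    -0.006 -0.006] shift now [ 5.78 -0.92  0.42] shift after [ 5.79 -0.89  0.39]
yaw -331.0: turn [ 3.142 -0.01   0.01 ] shift now [ 5.78 -0.92  0.42] shift after [ 5.79  0.89 -0.39]
psi -151.0 q [-0.14  0.53  1.94 -0.    0.66  2.49] p [0.4654 0.0443 0.0979] F [ 1.  -0.5 -0.8] w 0.0433 t 46.8
```

>>> arm_command(
  plan=[
    [0,-0.9,0.4,0,-0.006,-0.006,3],
    [0,0,0,0,0,0,3],
    [1.5,0,0,0,0,0,3],
    [2,0,0,0,0,0,3],
    [1.5,0,0,0,0,0,3],
    [0,0,0,0,0,0,3],
  ],
)

```text
time: 47.55
position: [0.4607, 0.0507, 0.051]
tool_rot: [0.688, 0.176, -0.681, 0.179]
ft_force: [-0.1, 0.1, -0.7]
grip_width: 0.0433
```

```bash
python3 - <<'E'
from h import *
go(.4577,.0502,.0245)
E
```

```text
yaw -150.9: turn [-0.    -0.009 -0.007] shift now [ 2.64 -0.12  0.31] shift after [ 2.65 -0.1   0.29]
yaw -330.9: turn [ 3.142 -0.01   0.014] shift now [ 2.64 -0.12  0.31] shift after [ 2.65  0.1  -0.29]
psi -150.9 q [-0.13  0.62  1.98 -0.    0.53  2.5 ] p [0.4607 0.0507 0.051 ] F [-0.1  0.1 -0.7] w 0.0433 t 47.5
```

>>> arm_command(
  plan=[
    [0.5,-0.1,0.3,0,-0.009,-0.007,3],
    [1,0,0,0,0,0,3],
    [0.6,0,0,0,0,0,3],
    [0,0,0,0,0,0,3],
  ],
)

```text
time: 48.05
position: [0.4588, 0.05, 0.0302]
tool_rot: [0.685, 0.177, -0.684, 0.178]
ft_force: [-0.5, 0.1, -1.3]
grip_width: 0.0433
```

```bash
python3 - <<'E'
from h import *
go(.4577,.0502,.0245)
E
```

```text
yaw -150.9: turn [-0.    -0.002 -0.001] shift now [ 0.57 -0.07  0.09] shift after [ 0.57 -0.07  0.09]
yaw -330.9: turn [ 3.142e+00 -2.000e-03  3.000e-03] shift now [ 0.57 -0.07  0.09] shift after [ 0.57  0.07 -0.09]
psi -150.9 q [-0.13  0.67  1.99  0.    0.48  2.5 ] p [0.4588 0.05   0.0302] F [-0.5  0.1 -1.3] w 0.0433 t 48.0
```

>>> arm_command(
  plan=[
    [0.3,-0.1,0.1,0,0,0,3],
    [0.2,0,0,0,0,0,3],
    [0,0,0,0,0,0,3],
  ],
)

```text
time: 48.42
position: [0.4575, 0.0504, 0.025]
tool_rot: [0.685, 0.177, -0.683, 0.178]
ft_force: [-0.9, 1.2, -0.5]
grip_width: 0.0432
```

```bash
python3 - <<'E'
from h import *
go(.4577,.0502,.0245)
E
```

```text
yaw -150.9: turn [-0.    -0.002 -0.002] shift now [ 0.05  0.03 -0.01] shift after [ 0.05  0.03 -0.01]
yaw -330.9: turn [ 3.142e+00 -2.000e-03  4.000e-03] shift now [ 0.05  0.03 -0.01] shift after [ 0.05 -0.03  0.01]
psi -150.9 q [-0.13  0.68  1.99  0.    0.47  2.5 ] p [0.4575 0.0504 0.025 ] F [-0.9  1.2 -0.5] w 0.0432 t 48.4
```

>>> arm_command(
  plan=[
    [0.1,0,0,0,0,0,3],
    [0,0,0,0,0,0,7],
    [0,0,0,0,0,0,7],
    [0,0,0,0,0,0,7],
    [-1,0,0,0,0,0,7],
    [-2,0,0,0,0,0,7],
    [-4,0,0,0,0,0,7],
    [-4,0,0,0,0,0,7],
    [-4,0,0,0,0,0,7],
    [0,0,0,0,0,0,7],
  ],
)

```text
time: 49.68
position: [0.4572, 0.0504, 0.1815]
tool_rot: [0.686, 0.177, -0.683, 0.178]
ft_force: [-0.3, -0.5, -0.6]
grip_width: 0.0697
```

```bash
python3 - <<'E'
from h import *
go(.40,.42,.25)
E
```

```text
yaw -150.9: turn [-0.    -0.004 -0.003] shift now [ -6.9  -35.05 -13.01] shift after [ -6.85 -35.07 -12.98]
yaw -330.9: turn [ 3.142 -0.005  0.007] shift now [ -6.9  -35.05 -13.01] shift after [-6.85 35.07 12.98]
psi -150.9 q [-0.13  0.37  1.88  0.    0.88  2.5 ] p [0.4572 0.0504 0.1815] F [-0.3 -0.5 -0.6] w 0.0697 t 49.7
```

>>> arm_command(
  plan=[
    [-2,0,0,-0.1,0,0,7],
    [-2,0,0,-0.16,0,0,7],
    [-2,0,0,-0.16,0,0,7],
    [-1,0,0,-0.16,0,0,7],
    [0,0,0,-0.16,0,0,7],
    [0,0,0,-0.16,0,0,7],
    [0,0,0,-0.1,0,0,7],
    [0,0,0,0,0,0,7],
  ],
)

```text
time: 50.68
position: [0.4495, 0.0513, 0.2486]
tool_rot: [-0.506, -0.495, 0.51, -0.49]
ft_force: [-0.3, 0.3, 0.5]
grip_width: 0.0701
```

```bash
python3 - <<'E'
from h import *
go(.40,.42,.25)
E
```

```text
yaw -91.8: turn [ 0.    -0.001  0.009] shift now [ -0.05  -6.09 -36.7 ] shift after [ -0.14  -6.09 -36.7 ]
yaw -271.8: turn [-3.142e+00 -1.500e-02 -2.000e-03] shift now [ -0.05  -6.09 -36.7 ] shift after [-0.14  6.09 36.7 ]
psi -91.8 q [-0.13  0.26  1.81  0.    1.08  1.47] p [0.4495 0.0513 0.2486] F [-0.3  0.3  0.5] w 0.0701 t 50.7
```

>>> arm_command(
  plan=[
    [0,-0.4,-2,0,0,0,7],
    [0,-0.7,-4.3,0,0,0,7],
    [0,-0.7,-4.3,0,0,0,7],
    [0,-0.7,-4.3,0,0,0,7],
    [0,-0.7,-4.3,0,0,0,7],
    [0,-0.7,-4.3,0,0,0,7],
    [0,-0.7,-4.3,0,0,0,7],
    [0,-0.7,-4.3,0,0,0,7],
    [0,-0.4,-2,0,0,0,7],
    [0,0,0,0,0,0,7],
  ],
)

```text
time: 51.92
position: [0.4019, 0.4031, 0.2428]
tool_rot: [-0.507, -0.49, 0.519, -0.482]
ft_force: [-0.3, -1.1, -0.5]
grip_width: 0.0697
```

```bash
python3 - <<'E'
from h import *
D={}
for n in("top","scene"):
    p,d,P=cloud(n); cv2.imwrite(f"pics/g_{n}.png",p); np.savez(n+"1.npz",p=p,P=P)
    hsv=cv2.cvtColor(p,cv2.COLOR_BGR2HSV)
    P0=np.load(n+"0.npz")["P"]
    f=lambda P,c,rad,a,b,r:(lambda Q: circ(edge(Q[:,:2]),r)[0][:2] if len(Q)>8 else np.array([np.nan]*2))(near(P,c,rad,a,b))
    board=f(P0,(.457,-.069),.07,.01,.02,.0545); dish=f(P0,(.682,-.101),.07,.018,.032,.0537)
    red=((hsv[...,0]<8)|(hsv[...,0]>172))&(hsv[...,1]>150); L=np.where(red[...,None],P,np.nan)
    print(n,"board",board.round(4),"dish",dish.round(4))
    print(" lid disc",((f(L,(.457,-.069),.05,.058,.072,.036)-board)*1e3).round(1),"knob",((f(P,(.457,-.069),.03,.086,.1,.011)-board)*1e3).round(1), "disc z",np.nanmedian(near(L,(.457,-.069),.05,.058,.074)[:,2]))
    print(" mug",((f(P,board+(0,-.12),.036,.079,.09,.031)-board)*1e3).round(1)," jar",((f(P,board+(0,.12),.03,.062,.076,.0197)-board)*1e3).round(1))
    print(" pestle top",((f(P,dish,.03,.112,.14,.0165)-dish)*1e3).round(1),"foot",((f(P,dish,.03,.012,.036,.0255)-dish)*1e3).round(1))
    for k,c in dict(caddy=(.413,-.35),weight=(.394,.362)).items():
        a,b=near(P0,c,.05,.01,.06),near(P,c,.05,.01,.06); print(" ",k,"moved mm",(1e3*(np.median(b,0)-np.median(a,0))).round(1))
go(.4,.42,.25)
E
```

```text
top board [ 0.4549 -0.0698] dish [ 0.6806 -0.1026]
 lid disc [ 1.6 -2.5] knob [ 1.8 -0.9] disc z 0.06633126996927818
 mug [   1.7 -120.7]  jar [  1. 120.]
 pestle top [0.6 1.4] foot [0.6 1.6]
  caddy moved mm [-0.1  0.7 -0.3]
  weight moved mm [ 0.1 -0.5 -0.1]
scene board [ 0.459 -0.067] dish [ 0.6829 -0.0995]
 lid disc [ 2.5 -3.5] knob [ 1.6 -1.9] disc z 0.06564611538256843
 mug [   0.8 -121.5]  jar [  1.2 119.5]
 pestle top [2.8 0.9] foot [3.4 0.6]
  caddy moved mm [ 0.1 -0.1  0. ]
  weight moved mm [-0.   0.2  0.7]
yaw -93.2: turn [-0.     0.005  0.02 ] shift now [-0.71 -0.33 -1.83] shift after [-0.71 -0.32 -1.83]
yaw -273.2: turn [ 3.141  0.031 -0.008] shift now [-0.71 -0.33 -1.83] shift after [-0.71  0.32  1.83]
psi -93.2 q [0.58 0.43 1.54 0.01 1.18 2.21] p [0.4022 0.4015 0.2429] F [-0.  -0.9 -0.7] w 0.0700 t 52.0
```

View pics/g_top.png

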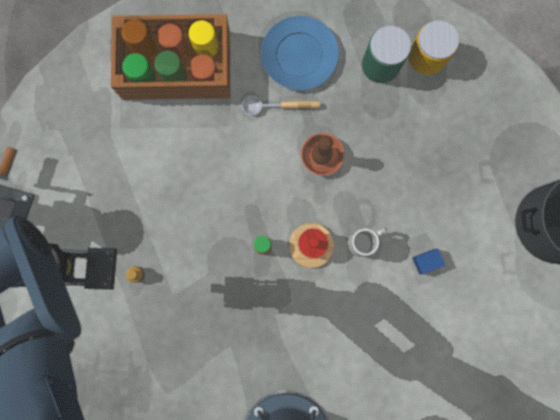

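View pics/g_scene.png

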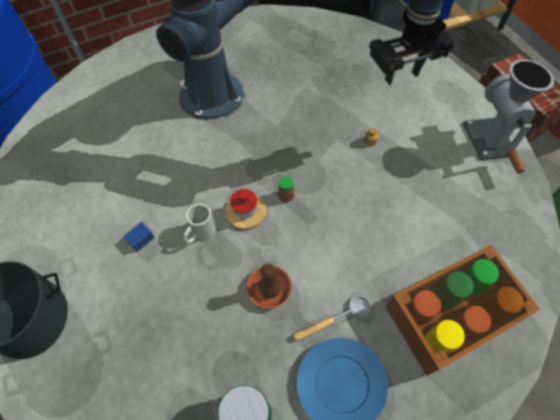

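The top view shows the row of jar (262,244), lidded bowl (313,243) and mug (366,241), with the pestle in the dish at (322,150). The scene view agrees, with the caddy and weight in place and the arm clear. I'll hand in.

```bash
python3 -c "
from h import *
print(workorder.hand_in())"
```

```text
the job is handed in; nothing more can be done
None
```

The spice-grinding place is set out as asked and handed in at about 52 s of the 136 s allowed. I worked in the order given: bowl on the board, lid on the bowl, pestle in the dish, mug on the right by the caddy, and jar on the left by the weight.

The last checks from the two cameras gave these offsets:

| Item | Along the row, from the board's centre | Off the row line |
|---|---|---|
| Mug | 120.7–121.5 mm | 1–2 mm |
| Jar | 119.5–120 mm | about 1 mm |

- **Lid:** it lies flat, with its knob 2–2.5 mm from the board's centre. Fits to the disc's edge gave 3–4 mm, but they had poor residuals earlier, so I trust the knob.
- **Bowl:** before the lid covered it, the better-supported fit put it about 1 mm off centre. The other camera gave about 2 mm, from only 15 points.
- **Pestle:** it stands upright in the dish. The cameras disagreed on how central it is, at about 1.7 mm and 3.4 mm off.
- **Caddy and weight:** both are unmoved within measurement noise (under 1 mm).
- **Surprise:** the pestle's grip width read 32 mm instead of 26 mm, so the pads probably caught the underside of its knob. It stayed upright while held and after release.
- **At hand-in:** the arm was clear of everything, and the wrist force read about 1 N.

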